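# Lock the hidden carriage with its locating pin

## Robot

A 7-joint arm with a two-finger parallel gripper is mounted at the origin on a cart in front of the work surface, level with it; the furniture and walls round the work are solid. World frame = base frame: x ahead of the robot, y to its left, z up, the work surface at z = 0. Lengths are in m, angles in rad, forces in N, time in s.
With the tool pointing down it reaches from about 0.425 to 0.875 m from the base axis. Payload 4.7 kg.
Tool frame: the origin (TCP) lies on the mounting face of the last link; the fingertips stand 182 mm ahead of it and the grasp point (between the pads) lies 164 mm ahead of it; x points along the fingers, y is the direction in which the jaws open and shut, and the axes are right-handed (so a half turn about x gives the same grasp; the last joint's range is limited). The gripper opens to 87 mm and grips with 3 to 60 N. Pads are 19 mm wide; open, the fingers measure 117 mm over their backs; the gripper's body (75 mm by 190 mm) begins 51 mm behind the grasp point.
Start: joints at [-1.161, 0.321, -0.07, 1.45, 0.023, 1.371, -0.057], TCP at [0.251, 0.6, 0.405] pointing down, gripper open.
Joint ranges: [-2.86, 2.86], [-0.3, 2.09], [-1.38, 1.24], [0.06, 2.45], [-1.56, 4.7], [0.09, 2.05], [-2.69, 2.69]. Speed limits (rad/s): [2.57, 2.57, 3.14, 3.14, 3.14, 3.14, 3.14].

## Interface

Orientations are given as [roll, pitch, yaw] about the fixed x, y, z axes, in that order (R = Rz(yaw) Ry(pitch) Rx(roll)).
In Python, from plant import bot gives the robot as it stands. The module is installed in compiled form; this text tells all that it offers.
- The arm moves only by the tool apply_moves, never from a script. Its argument "increments" is a list of rows, each an object with "xyz": the shift along the world's x, y, z in m, a list of three; "rot": the turn, a rotation vector about the world's x, y, z in rad, a list of three; "gripper": the finger opening in m, from 0 to 0.087. In form: [{"xyz": [tx, ty, tz], "rot": [wx, wy, wz], "gripper": gripper}, ...]. A call has 1 to 20 rows; each row shifts and turns the commanded pose from where the row before left it; what a row does not reach is not made up. A row lasts 1/12 s, in which the tool goes at most 41.7 mm and 7.16 degrees, less where a joint would pass 70% of its speed; a pose out of reach is approached as far as the arm can. A call is refused whole if a number of a shift passes 0.0417 or a number of a turn 0.125, either way. A call with a gripper value outside its range is refused whole. The fingers move at their own pace and stop on an object; the grip force is fixed at half the most. Time passes only in rows, so rows that do not move let the fingers close. It gives the time, the measured TCP pose, the force and the opening at its end, in the units of the state.
- bot.state(): the state, without advancing time (a new reading comes with each control period).
- bot.read_camera(name): name is "side" or "top"; returns a dict with "pixels" (420x560x3 uint8, red, green, blue), "range_z" (420x560 float32, m along the optical axis (not along the pixel's ray), 0 where there is no reading), "vertical_fov" (degrees; the focal length in pixels is half the picture's height over the tangent of half this angle, whatever the lens; pixels are square), "cx", "cy" (the principal point, pixels), "eye" and "attitude" of the camera in the world. Camera axes: x right, y down, z forward; pixel columns grow to the right and rows downward; lengths in m; the calibration is good to about 2 mm. A picture is of the moment at which its call begins.
- bot.hand_in(): hands the job in, once; it reports no verdict.
The state is a dict: "time": time; "joint_positions": joint angles; "joint_velocities": joint speeds; "joint_efforts": joint torques, N m; "eef_pos": TCP position; "tool_rot": TCP orientation; "contact_force": force on the tool from outside, world axes, zero at the start; "moment": the same for the moment, N m; "grip_width": finger opening in m.
Only numpy, scipy, OpenCV 4.12 (cv2) and the standard library are available. Lean on these libraries where they do the work, as an engineer would, in place of code of your own. Each camera call takes 0.05 s, during which the arm holds its last target.

## Task

Slide the orange shutter on the sloped fixture fully open to uncover the slot, then take the blue-handled locating pin from the wooden stand, put its tip through the slot and feel along the slot until it drops into the hole of the carriage hidden behind the plate, and push it fully home so that its collar sits flush on the plate; let go and leave it there. Leave the yellow pin in the stand and do not disturb the cup, the mug or the small melting pot.

Things in the scene. Friction and masses are not known exactly. Their poses are not given: they have to be found in the camera images.
- cover: Aluminium guard plate, 110 (x) x 250 (y) x 5 mm, on a blue housing, sloping 30 degrees, facing up and toward the robot; the fixture's yaw varies. Origin: on its upper face, centre of the slot. z: outward normal; x: up the slope; y: level, along the slot. It spans y -110 to +140 mm. Guide rails 5 mm high run along y at x = +-24.5 mm, y -58 to +140 mm.
- slot_low_end (a point): The -y end of the slot on the guard plate's upper face (axes as the plate's). The slot is 15 mm wide (plate x, centred) and 79 mm long (plate y = -39.5 to +39.5 mm).
- carriage_face (a point): Point on the flat top of the steel carriage hidden in the housing, 23 mm under the plate's upper face, below the slot's centre. That face lies under the whole slot. It has ONE round through hole, 15 mm wide with a 2 mm chamfer, 25 mm deep, square to the plate, on the slot's centre line at an unknown plate y from -26 to +26 mm (not shown by this point). The carriage does not give.
- shutter (a joint): How far the orange shutter (40 x 80 mm, 3.5 mm over the plate's face) has slid toward the plate's +y: 0 covers the whole slot, 0.09 m is fully open (end stop). It starts between 0 and 0.02, slides with about 2 N and stays where it is left.
- shutter_knob (a point): Top centre of the shutter's black upright round knob, 18 mm across, 34 mm tall from the shutter's face, square to the plate (its axis is the plate's z); it rides on the shutter and lies at plate y = 30 mm when the shutter reads 0.
- blue_pin_mid (a point): Middle of the loose blue-handled pin (111 mm, 0.15 kg): on its axis, underside of its collar; z runs from tip to handle. Below: steel shank 12 mm across, 55 mm long. Above: round collar 28 mm across, 0 to 6 mm; square blue handle 24 x 24 mm (faces along its x and y), 6 to 56 mm. It starts upright in a hole of the stand, collar resting on the stand's top, 62 mm above the bench.
- blue_pin_tip (a point): Tip of the blue pin's shank, on its axis, 55 mm below its middle point; bevelled over the last 5 mm, from 12 mm to 7 mm across.
- yellow_pin_mid (a point): The same point of the yellow-handled pin, of the same shape but with a 16 mm shank too thick for the slot; it belongs to another fixture and stays in the stand's other hole.
- pin_stand: Fixed wooden stand, 140 (x) x 60 (y) x 62 mm high, with two 19 mm holes on its x axis 42 mm either side of the centre; which pin stands in which varies. Origin: centre of its underside.
- cup: Loose pale cup, 60 mm across, 101 mm tall, upright on the bench; origin at the centre of its underside. A bystander.
- mug: Loose mug full of glass rods, 71 x 105 mm, 138 mm tall; origin at the centre of its underside. A bystander.
- melting_pot: Small loose white crucible, 50 mm across, 42 mm tall; origin at the centre of its underside. A bystander.
- blue_pin: The blue pin as a whole; origin at the tip of its shank, z from tip to handle.
Not all that is in view belongs to the job. Leave any turquoise or white look-alike of the blue_pin alone.

How it is judged:
By the outcome, as a careful person would: the job done as asked, in the order asked, and still so for the second after the job is handed in, with the robot touching nothing.
It also fails if it takes over 64 s, if anything falls off the work surface, if the arm or the gripper's body presses on something with over 40 N, if the wrist force passes 120 N, or if a joint passes its speed limit or range.

## Working session

There is one attempt and no reset: what is moved stays moved. The work goes in short steps, Python scripts to look and compute and a tool call to move; the robot and the scene stay as the last step left them, time stands still between calls to the robot, and variables do not carry over. Pictures are saved under pics/ and viewed, and the job is handed in when it is done.

Besides the shell and the picture viewer there is one more tool, called as name(argument=value, ...) on one line, values as JSON. apply_moves: Moves the arm, as the interface text tells. Its arguments: {"type":"object","properties":{"increments":{"type":"array"}},"required":["increments"]}

```bash
mkdir -p pics
cat > h.py <<'E'
import numpy as np, cv2
from plant import bot
def grab(n,tag):
    c=bot.read_camera(n); np.savez('%s.npz'%tag,**{k:np.array(v) for k,v in c.items()})
    cv2.imwrite('pics/%s.png'%tag,c['pixels'][:,:,::-1]); return c
E
python3 - <<'E'
from h import *
for n in('side','top'):
    c=grab(n,n+'0'); print(n,c['vertical_fov'],c['cx'],c['cy'],c['eye'],c['attitude'],(c['range_z']>0).mean())
print(bot.state())
E
```

```text
side 44.64030789438013 285.6554049236678 207.06412982722912 [ 0.21964756 -0.91689405  0.49429955] [-1.93634542 -0.02819666 -0.32743697] 0.9958460884353741
top 46.12897868659154 282.24953567897944 216.0556453766351 [0.34687962 0.04332504 1.30821699] [-2.96006694  0.02947178 -1.58130892] 0.9960756802721088
{'time': 0.1, 'joint_positions': array([-1.16087514,  0.32174886, -0.07005965,  1.45156533,  0.02262038,
        1.3708005 , -0.05690902]), 'joint_velocities': array([ 0.00192376, -0.0026278 ,  0.00018783, -0.00262292,  0.00011441,
        0.00041035, -0.00131001]), 'joint_efforts': array([-4.11819819e-04, -4.92569804e+01, -4.06029783e-01, -3.13399351e+01,
       -6.42961473e-02,  3.94765183e-02,  7.20733237e-05]), 'eef_pos': array([0.25059191, 0.59955135, 0.40376424]), 'tool_rot': array([-1.5005216 ,  1.56906039, -1.8963434 ]), 'contact_force': array([0.22910518, 0.03895037, 0.45011743]), 'moment': array([0.02904001, 0.02439481, 0.00892302]), 'grip_width': 0.08684714956253038}
```

View pics/side0.png

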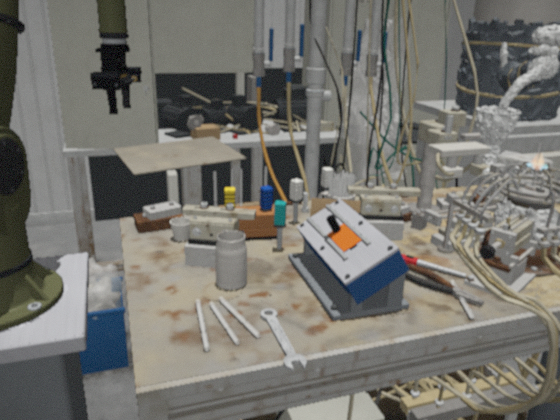

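View pics/top0.png

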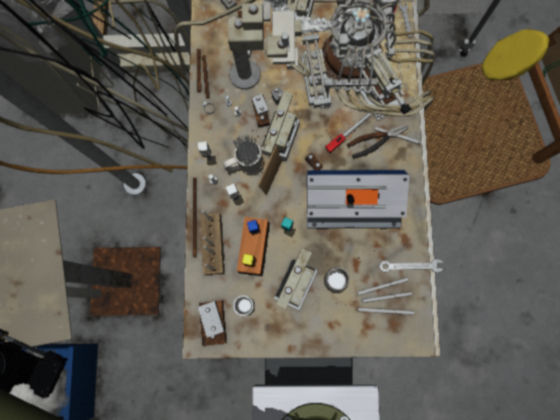

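```bash
cat >> h.py <<'E'
from scipy.spatial.transform import Rotation as Ro
class Cam:
    def __init__(s,tag):
        d=np.load('%s.npz'%tag); s.p=d['pixels']; s.z=d['range_z']; s.f=210/np.tan(np.radians(float(d['vertical_fov']))/2)
        s.cx,s.cy=float(d['cx']),float(d['cy']); s.e=d['eye']; s.R=Ro.from_euler('xyz',d['attitude']).as_matrix()
        v,u=np.mgrid[:420,:560]; s.P=(np.dstack([(u-s.cx)/s.f,(v-s.cy)/s.f,np.ones_like(u,float)])*s.z[...,None])@s.R.T+s.e
        s.hsv=cv2.cvtColor(s.p,cv2.COLOR_RGB2HSV)
    def proj(s,X):
        q=(np.atleast_2d(X)-s.e)@s.R; return np.c_[s.cx+s.f*q[:,0]/q[:,2],s.cy+s.f*q[:,1]/q[:,2]]
    def ray(s,u,v):
        return s.R@np.array([(u-s.cx)/s.f,(v-s.cy)/s.f,1.])
    def onz(s,u,v,z):
        d=s.ray(u,v); return s.e+d*(z-s.e[2])/d[2]
    def onplane(s,u,v,o,n):
        d=s.ray(u,v); return s.e+d*((o-s.e)@n)/(d@n)
def tri(a,ua,b,ub):
    da,db=a.ray(*ua),b.ray(*ub); A=np.c_[da,-db]; t=np.linalg.lstsq(A,b.e-a.e,rcond=None)[0]
    p,q=a.e+da*t[0],b.e+db*t[1]; return (p+q)/2,np.linalg.norm(p-q)
def blobs(c,h0,h1,s0=120,v0=50,amin=15):
    m=((c.hsv[...,0]>=h0)&(c.hsv[...,0]<=h1)&(c.hsv[...,1]>=s0)&(c.hsv[...,2]>=v0)).astype(np.uint8)
    n,l,st,ce=cv2.connectedComponentsWithStats(m)
    return [(st[i].tolist(),ce[i].round(2).tolist(),np.median(c.P[l==i],0).round(4).tolist()) for i in range(1,n) if st[i,4]>=amin],l
E
python3 - <<'E'
from h import *
for t in('side0','top0'):
    c=Cam(t); print(t)
    print('bench', c.P[300,170] if t=='side0' else c.P[320,300])
    for nm,a in dict(orange=(8,14),yellow=(24,32),blue=(108,125),teal=(80,98)).items():
        for b in blobs(c,*a)[0]: 
            if b[2][0]<1.1 and abs(b[2][1])<.6: print(nm,*b)
    x0,y0,w,h=(280,180,140,150) if t=='side0' else (290,150,135,95)
    cv2.imwrite('pics/%s_cr.png'%t,cv2.resize(c.p[y0:y0+h,x0:x0+w,::-1],None,fx=5 if t=='top0' else 4,fy=5 if t=='top0' else 4,interpolation=cv2.INTER_CUBIC))
c=Cam('top0');cv2.imwrite('pics/top0_cs.png',cv2.resize(c.p[140:330,190:360,::-1],None,fx=3,fy=3,interpolation=cv2.INTER_CUBIC))
E
```

```text
side0
bench [ 0.29380027 -0.08658761 -0.00283564]
orange [239, 206, 37, 32, 643] [259.26, 224.51] [0.5246, 0.122, 0.0355]
orange [134, 215, 11, 11, 39] [138.77, 220.46] [0.2621, 0.234, 0.0282]
orange [151, 222, 10, 7, 22] [154.45, 225.68] [0.2956, 0.2276, 0.0128]
orange [328, 224, 33, 27, 465] [344.47, 237.53] [0.615, -0.1284, 0.1023]
orange [533, 258, 10, 7, 23] [537.35, 261.57] [1.0233, -0.1981, 0.0294]
yellow [223, 186, 12, 20, 183] [228.81, 194.34] [0.4602, 0.1502, 0.1019]
blue [261, 185, 13, 24, 245] [266.38, 196.27] [0.5434, 0.1387, 0.0952]
blue [376, 265, 11, 10, 24] [379.54, 268.54] [0.629, -0.2381, 0.0904]
teal [275, 199, 11, 27, 245] [279.56, 212.03] [0.5484, 0.0533, 0.088]
top0
bench [ 3.12537785e-01  3.61700268e-02 -3.04699245e-04]
orange [327, 48, 14, 22, 127] [332.91, 59.64] [1.0133, -0.0659, 0.0457]
orange [198, 50, 2, 41, 76] [198.47, 70.59] [1.0085, 0.313, 0.0115]
orange [203, 56, 5, 41, 66] [205.14, 74.23] [1.0007, 0.294, 0.0113]
orange [344, 68, 5, 6, 16] [345.56, 70.06] [0.9849, -0.0989, 0.0433]
orange [353, 69, 5, 7, 24] [355.25, 72.54] [0.9742, -0.1257, 0.0453]

[... 513 characters left out ...]
, 217, 3, 39, 74] [194.42, 236.54] [0.5341, 0.3141, 0.0115]
orange [237, 217, 31, 58, 1057] [252.95, 246.33] [0.5004, 0.1505, 0.0611]
orange [403, 235, 4, 7, 16] [404.0, 237.88] [0.5236, -0.2439, -0.0019]
orange [354, 260, 5, 11, 32] [355.59, 264.12] [0.4562, -0.1133, -0.0004]
orange [216, 301, 7, 20, 66] [219.95, 308.0] [0.3479, 0.2404, 0.0289]
orange [202, 332, 23, 13, 143] [214.76, 338.93] [0.268, 0.2492, 0.0298]
yellow [243, 254, 11, 11, 101] [247.83, 259.2] [0.4615, 0.1606, 0.1166]
blue [308, 171, 97, 3, 262] [353.03, 171.93] [0.6798, -0.1002, 0.098]
blue [248, 221, 10, 11, 85] [252.56, 225.61] [0.5431, 0.1486, 0.1164]
teal [282, 218, 11, 13, 97] [286.78, 223.52] [0.549, 0.0649, 0.1095]
```

```bash
ls pics
```

```text
side0.png
side0_cr.png
top0.png
top0_cr.png
top0_cs.png
```

View pics/side0_cr.png

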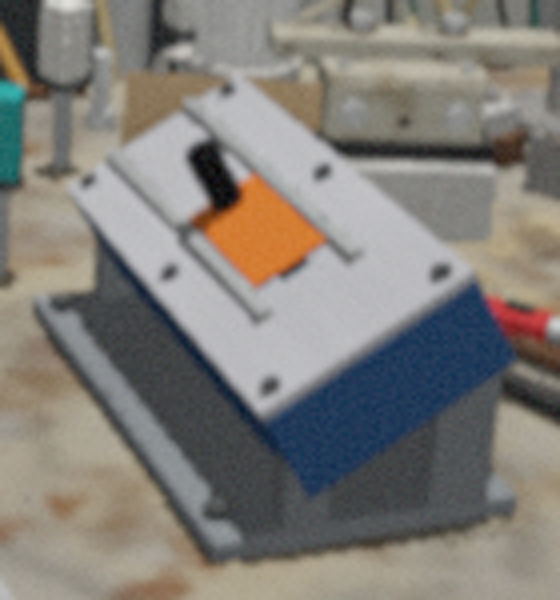

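View pics/top0_cr.png

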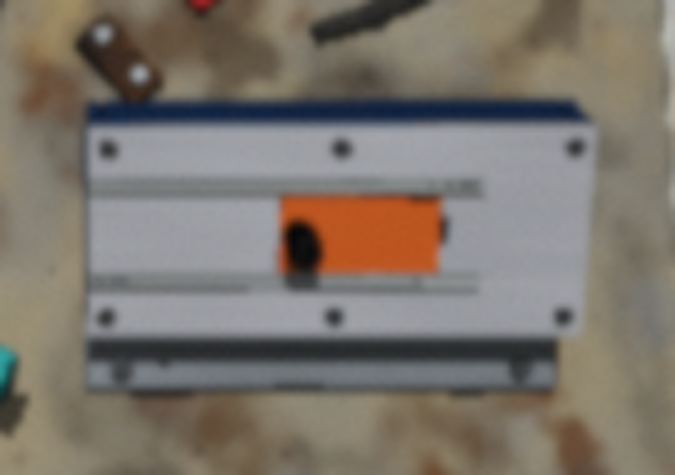

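View pics/top0_cs.png

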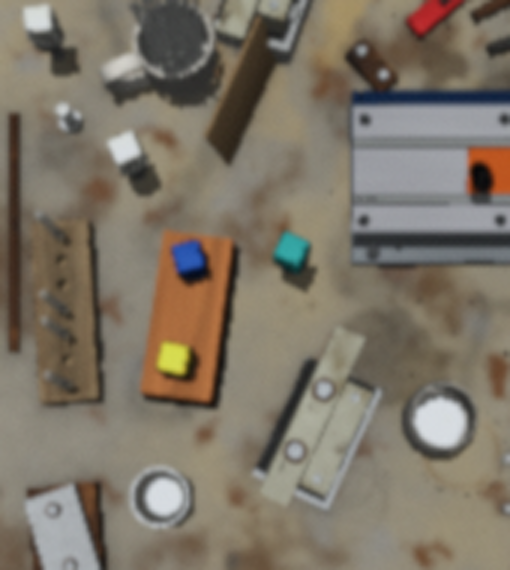

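Run:
```python
from h import *
P0=np.array([.615,-.1,.1])
for t in('side0','top0'):
    c=Cam(t); P=c.P
    near=(np.linalg.norm(P-P0,axis=2)<.22)&(P[...,2]>.04)
    m=near.copy(); n=np.array([-.5,0,.866]); o=P0
    for tol in(.02,.01,.004,.003,.0025):
        d=(P-o)@n; m=near&(abs(d)<tol)&(c.hsv[...,1]<60)
        o=P[m].mean(0); n=np.linalg.svd(P[m]-o,full_matrices=False)[2][2]; n*=np.sign(n[2])
    print(t,m.sum(),o,n,'tilt',np.degrees(np.arccos(n[2])),'yaw',np.degrees(np.arctan2(-n[1],-n[0])), ((P[m]-o)@n).std())
    m8=cv2.morphologyEx(m.astype(np.uint8),cv2.MORPH_CLOSE,np.ones((7,7)))
    nn,l,st,ce=cv2.connectedComponentsWithStats(m8); i=1+st[1:,4].argmax()
    mk=(l==i).astype(np.uint8)
    cs,_=cv2.findContours(mk,cv2.RETR_EXTERNAL,cv2.CHAIN_APPROX_NONE); k=max(cs,key=cv2.contourArea)
    # plane coords
    xa=np.array([n[2],0,-n[0]]);
    h=-n[:2]/np.linalg.norm(n[:2]); 
    ya=np.cross([0,0,1.],[h[0],h[1],0]); xa=np.cross(ya,n)
    Q=np.array([c.onplane(u,v,o,n) for u,v in k[:,0]]); q=np.c_[(Q-o)@xa,(Q-o)@ya]
    r=cv2.minAreaRect((q*1000).astype(np.float32)); print(r, xa,ya)
    print('minmax',np.percentile(q,[0,2,98,100],axis=0))
    b=cv2.boxPoints(r)/1000; print([ (o+x*xa+y*ya).round(4).tolist() for x,y in b])
    im=c.p[:,:,::-1].copy(); im[mk>0]=im[mk>0]//2+[0,100,0]; cv2.imwrite('pics/%s_m.png'%t,im)
```

```text
side0 3232 [ 0.61501103 -0.13670321  0.09783584] [-0.50030005  0.00726288  0.86582164] tilt 30.023341812403036 yaw -0.8317073355221271 0.0009777960397466682
((1.0391159057617188, 21.559982299804688), (110.5528564453125, 254.60043334960938), 0.12829402089118958) [ 0.86573042 -0.01256785  0.50035277] [ 0.01451552  0.99989464 -0.        ]
minmax [[-0.05430285 -0.10564649]
 [-0.05400176 -0.10490057]
 [ 0.05628896  0.1482948 ]
 [ 0.05651495  0.14882968]]
[[0.57, 0.0127, 0.0706], [0.5668, -0.2419, 0.0708], [0.6625, -0.243, 0.1262], [0.6657, 0.0116, 0.1259]]
top0 2452 [ 0.61684775 -0.11440301  0.09984868] [-0.49869662  0.00470472  0.86676383] tilt 29.91527368777555 yaw -0.5405144124947572 0.0013159032208251813
((-0.4520072937011719, 2.1756134033203125), (248.4153594970703, 110.0772933959961), 89.61520385742188) [ 0.86672526 -0.00817672  0.49871882] [ 0.00943362  0.9999555  -0.        ]
minmax [[-0.05630807 -0.12212008]
 [-0.05621347 -0.12165982]
 [ 0.05524517  0.12600215]
 [ 0.05537003  0.12602788]]
[[0.5669, -0.2356, 0.0718], [0.6623, -0.2372, 0.1267], [0.6661, 0.0111, 0.1275], [0.5707, 0.0128, 0.0726]]
```

Run:
```python
from h import *
T=Cam('top0');S=Cam('side0')
# tool
R=Ro.from_euler('xyz',[-1.5005216,1.56906039,-1.8963434]).as_matrix(); print(R.round(3))
def rect(c,h0,h1,roi,z,s0,tag,v0=50):
    x0,y0,x1,y1=roi; k=8
    im=cv2.resize(c.p[y0:y1,x0:x1],None,fx=k,fy=k,interpolation=cv2.INTER_CUBIC); hs=cv2.cvtColor(im,cv2.COLOR_RGB2HSV)
    m=((hs[...,0]>=h0)&(hs[...,0]<=h1)&(hs[...,1]>=s0)&(hs[...,2]>=v0)).astype(np.uint8)
    cs,_=cv2.findContours(m,cv2.RETR_EXTERNAL,cv2.CHAIN_APPROX_NONE); K=max(cs,key=cv2.contourArea)[:,0].astype(float)
    uv=(K+.5)/k-.5+[x0,y0]
    Q=np.array([c.onz(u,v,z)[:2] for u,v in uv]); r=cv2.minAreaRect((Q*1000).astype(np.float32)); print(tag,s0,v0,r); 
    return im,m
for v0 in(50,90,120,150):
  im,m=rect(T,100,130,(236,210,270,242),.118,110,'blue',v0)
  cv2.imwrite('pics/bl.png',cv2.resize(np.hstack([im[:,:,::-1],np.dstack([m*255]*3)]),None,fx=1.4,fy=1.4))
rect(T,20,35,(232,245,262,272),.118,110,'yel')
rect(T,3,18,(230,210,276,282),.062,100,'stand')
```

```text
[[-0.001  0.386  0.923]
 [-0.002  0.923 -0.386]
 [-1.    -0.002  0.   ]]
blue 110 50 ((543.2849731445312, 148.44688415527344), (25.131877899169922, 23.368803024291992), 14.833085060119629)
blue 110 90 ((544.2233276367188, 149.1537322998047), (22.95588493347168, 22.482648849487305), 14.83308219909668)
blue 110 120 ((544.6434936523438, 149.8059539794922), (21.809534072875977, 21.436800003051758), 14.833085060119629)
blue 110 150 ((544.91357421875, 150.28285217285156), (19.378456115722656, 19.32758903503418), 14.40088176727295)
yel 110 50 ((460.7374572753906, 160.8726348876953), (28.446266174316406, 27.35122299194336), 76.12806701660156)
stand 100 50 ((502.236083984375, 154.8104705810547), (63.90871810913086, 144.79562377929688), 82.0186538696289)
```

View pics/bl.png

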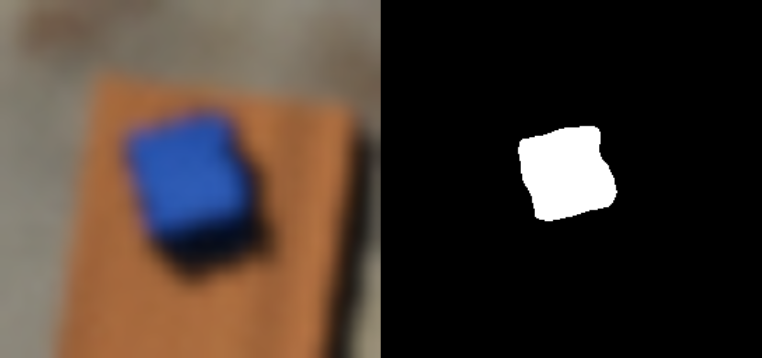

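```bash
cat >> h.py <<'E'
yaw=-0.0135; th=np.radians(30)
h_=np.array([np.cos(yaw),np.sin(yaw),0]); ya=np.array([-np.sin(yaw),np.cos(yaw),0]); n=-np.sin(th)*h_+np.cos(th)*np.array([0,0,1]); xa=np.cross(ya,n)
O=np.array([.6162,-.1287,.0990]); A=np.c_[xa,ya,n]
def plate(X): return (np.asarray(X)-O)@A
def world(p): return O+A@np.asarray(p,float)
Rp=np.c_[-n,ya,np.cross(-n,ya)]
E
python3 - <<'E'
from h import *
print(xa,ya,n)
for t in('top0','side0'):
    c=Cam(t); q=plate(c.P)
    dark=(c.hsv[...,2]<60)&(abs(q[...,0])<.03)&(abs(q[...,1]-.03)<.04)&(q[...,2]>.005)&(q[...,2]<.06)
    print(t,dark.sum(),np.percentile(q[dark],[0,5,50,95,100],axis=0).round(4).tolist(), np.argwhere(dark).mean(0))
    g=(c.hsv[...,0]>=5)&(c.hsv[...,0]<=15)&(c.hsv[...,1]>120)&(abs(q[...,0])<.04)&(abs(q[...,1])<.1)&(abs(q[...,2])<.02)
    v,u=np.nonzero(g); Q=plate(np.array([c.onplane(a,b,world([0,0,.0035]),n) for a,b in zip(u,v)]))
    print('orange',g.sum(),np.percentile(Q,[1,50,99],axis=0).round(4).tolist(),'depth h',np.median(q[g][:,2]))
    # projected prediction for drawing: slot ends, knob top for s
    im=c.p[:,:,::-1].copy(); x0,y0,w,h=(280,180,140,150) if t=='side0' else (290,150,135,95); k=5
    im=cv2.resize(im[y0:y0+h,x0:x0+w],None,fx=k,fy=k,interpolation=cv2.INTER_CUBIC)
    def dr(pts,col):
        P=((c.proj([world(p) for p in pts])-[x0,y0]+.5)*k).astype(np.int32); cv2.polylines(im,[P],True,col,1)
    dr([(-.055,-.11,0),(.055,-.11,0),(.055,.14,0),(-.055,.14,0)],(0,255,0))
    for s in(-1,1): dr([(s*.0245,-.058,.005),(s*.0245,.14,.005)],(0,0,255))
    dr([(-.0075,-.0395,0),(.0075,-.0395,0),(.0075,.0395,0),(-.0075,.0395,0)],(255,0,255))
    a=np.linspace(0,6.28,24)
    dr([(.009*np.cos(i),.030+.009*np.sin(i),.0375) for i in a],(255,255,0))
    cv2.imwrite('pics/%s_ov.png'%t,im[:600])
E
```

```text
[ 0.86594649 -0.01169099  0.5       ] [0.01349959 0.99990888 0.        ] [-0.49995444  0.00674979  0.8660254 ]
top0 47 [[-0.0075, 0.0317, 0.0106], [-0.0061, 0.0327, 0.0147], [0.0031, 0.0389, 0.0356], [0.0083, 0.0441, 0.0409], [0.0094, 0.0444, 0.0426]] [199.38297872 350.08510638]
orange 436 [[-0.0191, -0.0313, 0.0035], [0.0044, 0.0032, 0.0035], [0.0202, 0.0458, 0.0035]] depth h 0.003643296469760024
side0 100 [[-0.0068, 0.0236, 0.0083], [-0.0059, 0.0249, 0.0096], [-0.0007, 0.0281, 0.0261], [0.005, 0.034, 0.0377], [0.0069, 0.0362, 0.0395]] [223.47 333.09]
orange 463 [[-0.0183, -0.0361, 0.0035], [0.0007, -0.0008, 0.0035], [0.0196, 0.0395, 0.0035]] depth h 0.0030385390950143586
```

View pics/top0_ov.png

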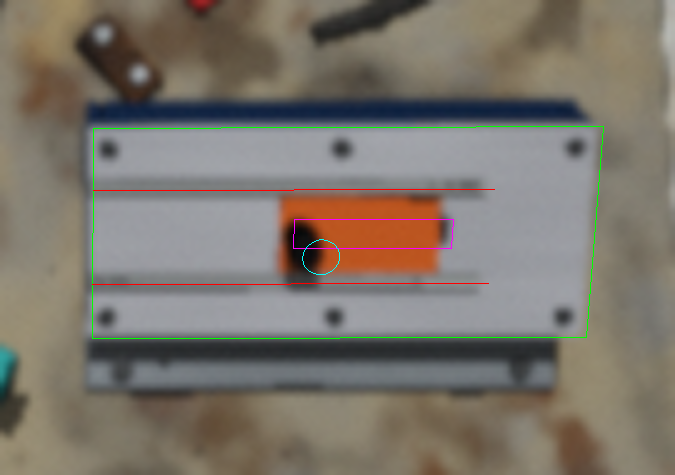

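View pics/side0_ov.png

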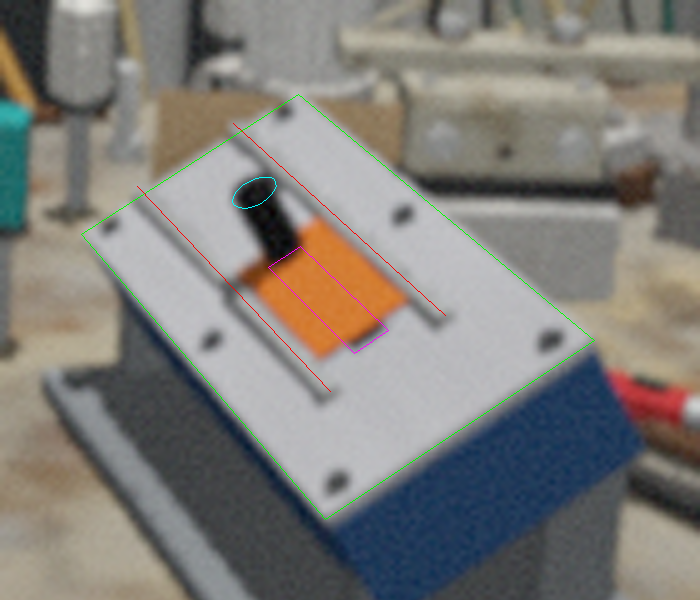

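Run:
```python
from h import *
T=Cam('top0');S=Cam('side0')
def dk(c,u,v,r=3.2):
    k=8; u0,v0=int(round(u))-5,int(round(v))-5
    g=cv2.cvtColor(c.p[v0:v0+11,u0:u0+11],cv2.COLOR_RGB2GRAY).astype(float)
    w=np.clip(np.median(g)-8-g,0,None); yy,xx=np.mgrid[:11,:11]
    return np.array([u0+(w*xx).sum()/w.sum(), v0+(w*yy).sum()/w.sum()])
top=np.array([(109,149),(342,149),(576,148),(107,317),(334,317),(564,317)])/5+[290,150]-.4
sid=np.array([(285,112),(403,214),(551,340),(110,227),(212,340),(337,482)])/5+[280,180]-.4
X=[]
for a,b in zip(top,sid):
    a=dk(T,*a);b=dk(S,*b); p,e=tri(T,a,S,b); X.append(p); print(a.round(1),b.round(1),p.round(4),round(e,4),plate(p).round(4))
X=np.array(X); print(X.mean(0),plate(X).mean(0))
d=(X[[0,3]].mean(0)-X[[2,5]].mean(0)); print('ya',d/np.linalg.norm(d),np.linalg.norm(d)); d=X[:3].mean(0)-X[3:].mean(0);print('xa',d/np.linalg.norm(d),np.linalg.norm(d))
```

```text
[309.6 177.3] [334.9 200.5] [0.6583 0.0083 0.1236] 0.006 [0.0471 0.1375 0.0012]
[357.9 176.7] [361.4 221. ] [ 0.6589 -0.1112  0.1243] 0.0029 [0.0494 0.0181 0.0007]
[405.3 177.6] [391.  249.2] [ 0.6563 -0.2283  0.1192] 0.0019 [ 0.046  -0.0991 -0.0032]
[311.2 216. ] [300.  223.6] [0.5738 0.0033 0.0809] 0.0047 [-0.0473  0.1314  0.0064]
[356.1 215.7] [321.2 248.5] [ 0.5742 -0.1105  0.0758] 0.0056 [-0.0482  0.0176  0.0011]
[400.7 215.1] [347.6 277.4] [ 0.5752 -0.2238  0.0734] 0.0075 [-0.0472 -0.0956 -0.0023]
[ 0.61609516 -0.11037562  0.09954873] [-3.06492630e-05  1.83212916e-02  6.51308430e-04]
ya [0.00119447 0.99966755 0.02575596] 0.23192938207988734
xa [ 8.77193495e-01 -8.61025976e-04  4.80136263e-01] 0.09509738898153915
```

```bash
sed -i 's/O=np.array.*/O=np.array([.6164,-.1267,.0993]); /' h.py
cat >> h.py <<'E'
def cur():
    s=bot.state(); return np.array(s['eef_pos']),Ro.from_euler('xyz',s['tool_rot']).as_matrix(),s
def goto(tcp,R):
    p,Rc,s=cur(); print('d',(tcp-p).round(4),'rv',Ro.from_matrix(R@Rc.T).as_rotvec().round(4))
def show():
    p,R,s=cur(); print('t',round(s['time'],2),'tcp',p.round(4),'grasp',(p+.164*R[:,0]).round(4),'plate',plate(p+.164*R[:,0]).round(4),'F',np.array(s['contact_force']).round(2),'Fp',(np.array(s['contact_force'])@A).round(2),'w',round(s['grip_width'],4),'q',np.array(s['joint_positions']).round(2), 'tilt err',Ro.from_matrix(Rp@R.T).as_rotvec().round(3))
E
python3 - <<'E'
from h import *
show()
goto(world([0,.036,.196+.08]),Rp)
E
```

```text
Traceback (most recent call last):
  File "h.py", line 39, in show
    p,R,s=cur(); print('t',round(s['time'],2),'tcp',p.round(4),'grasp',(p+.164*R[:,0]).round(4),'plate',plate(p+.164*R[:,0]).round(4),'F',np.array(s['contact_force']).round(2),'Fp',(np.array(s['contact_force'])@A).round(2),'w',round(s['grip_width'],4),'q',np.array(s['joint_positions']).round(2), 'tilt err',Ro.from_matrix(Rp@R.T).as_rotvec().round(3))
                                                                                                        ~~~~~^^^^^^^^^^^^^^^
  File "h.py", line 31, in plate
    def plate(X): return (np.asarray(X)-O)@A
                                           ^
NameError: name 'A' is not defined
```

```bash
sed -i 's/^O=np.array.*/&A=np.c_[xa,ya,n]/' h.py
python3 - <<'E'
from h import *
show()
goto(world([0,.036,.196+.08]),Rp)
E
```

```text
t 0.1 tcp [0.2506 0.5996 0.4038] grasp [0.2505 0.5993 0.2398] plate [-0.2551  0.721   0.3095] F [0.23 0.04 0.45] Fp [0.42 0.04 0.28] w 0.0868 q [-1.16  0.32 -0.07  1.45  0.02  1.37 -0.06] tilt err [-0.105 -0.516  0.374]
d [ 0.2283 -0.6884 -0.0654] rv [-0.1054 -0.516   0.374 ]
```

apply_moves(increments=[{"xyz": [0.0114,-0.0344,0],"rot": [-0.0053,-0.0258,0.0187],"gripper": 0.06},{"xyz": [0.0114,-0.0344,0],"rot": [-0.0053,-0.0258,0.0187],"gripper": 0.06},{"xyz": [0.0114,-0.0344,0],"rot": [-0.0053,-0.0258,0.0187],"gripper": 0.06},{"xyz": [0.0114,-0.0344,0],"rot": [-0.0053,-0.0258,0.0187],"gripper": 0.06},{"xyz": [0.0114,-0.0344,0],"rot": [-0.0053,-0.0258,0.0187],"gripper": 0.06},{"xyz": [0.0114,-0.0344,0],"rot": [-0.0053,-0.0258,0.0187],"gripper": 0.06},{"xyz": [0.0114,-0.0344,0],"rot": [-0.0053,-0.0258,0.0187],"gripper": 0.06},{"xyz": [0.0114,-0.0344,0],"rot": [-0.0053,-0.0258,0.0187],"gripper": 0.06},{"xyz": [0.0114,-0.0344,0],"rot": [-0.0053,-0.0258,0.0187],"gripper": 0.06},{"xyz": [0.0114,-0.0344,0],"rot": [-0.0053,-0.0258,0.0187],"gripper": 0.06},{"xyz": [0.0114,-0.0344,-0.003],"rot": [-0.0053,-0.0258,0.0187],"gripper": 0.06},{"xyz": [0.0114,-0.0344,-0.007],"rot": [-0.0053,-0.0258,0.0187],"gripper": 0.06},{"xyz": [0.0114,-0.0344,-0.007],"rot": [-0.0053,-0.0258,0.0187],"gripper": 0.06},{"xyz": [0.0114,-0.0344,-0.007],"rot": [-0.0053,-0.0258,0.0187],"gripper": 0.06},{"xyz": [0.0114,-0.0344,-0.007],"rot": [-0.0053,-0.0258,0.0187],"gripper": 0.06},{"xyz": [0.0114,-0.0344,-0.007],"rot": [-0.0053,-0.0258,0.0187],"gripper": 0.06},{"xyz": [0.0114,-0.0344,-0.007],"rot": [-0.0053,-0.0258,0.0187],"gripper": 0.06},{"xyz": [0.0114,-0.0344,-0.007],"rot": [-0.0053,-0.0258,0.0187],"gripper": 0.06},{"xyz": [0.0114,-0.0344,-0.007],"rot": [-0.0053,-0.0258,0.0187],"gripper": 0.06},{"xyz": [0.0114,-0.0344,-0.007],"rot": [-0.0053,-0.0258,0.0187],"gripper": 0.06}])

```text
time: 1.77
eef_pos: [0.4783, -0.0904, 0.3383]
tool_rot: [0.0, 1.046, -0.012]
contact_force: [1.1, 0.9, -0.7]
grip_width: 0.0601
```

Run:
```python
from h import *
show(); goto(world([0,.036,.196+.08]),Rp)
for n_ in('side','top'): grab(n_,n_+'1')
show()
p,R,s=cur()
for t in('top1','side1'):
    c=Cam(t); k=3
    g=p+.164*R[:,0]; u=c.proj(g)[0]; x0,y0=int(u[0])-100,int(u[1])-95
    im=cv2.resize(c.p[y0:y0+200,x0:x0+200,::-1],None,fx=k,fy=k,interpolation=cv2.INTER_CUBIC)
    for q in(g+.03*R[:,1]+.018*R[:,0],g-.03*R[:,1]+.018*R[:,0],g,g+.018*R[:,0]):
        a=(c.proj(q)[0]-[x0,y0]+.5)*k; cv2.circle(im,(int(a[0]),int(a[1])),3,(0,0,255),1)
    cv2.imwrite('pics/%s_f.png'%t,im)
```

```text
t 1.77 tcp [ 0.4783 -0.0904  0.3383] grasp [ 0.5605 -0.0914  0.1964] plate [-0.0003  0.0346  0.1122] F [ 1.09  0.93 -0.74] Fp [ 0.56  0.95 -1.18] w 0.0601 q [-0.47 -0.22  0.57  2.17  0.1   0.63  1.61] tilt err [-0.     0.001 -0.001]
d [0.0006 0.0015 0.    ] rv [-0.0002  0.0014 -0.0008]
t 1.87 tcp [ 0.4782 -0.0948  0.3377] grasp [ 0.5601 -0.0967  0.1956] plate [-0.001   0.0293  0.1118] F [-0.91  0.37 -0.26] Fp [-0.92  0.36  0.24] w 0.0599 q [-0.46 -0.22  0.58  2.17  0.11  0.64  1.61] tilt err [-0.001 -0.001  0.01 ]
```

View pics/top1_f.png

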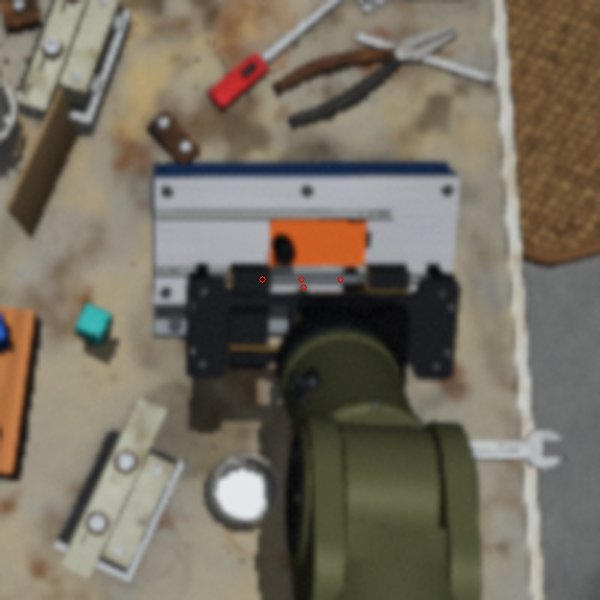

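View pics/side1_f.png

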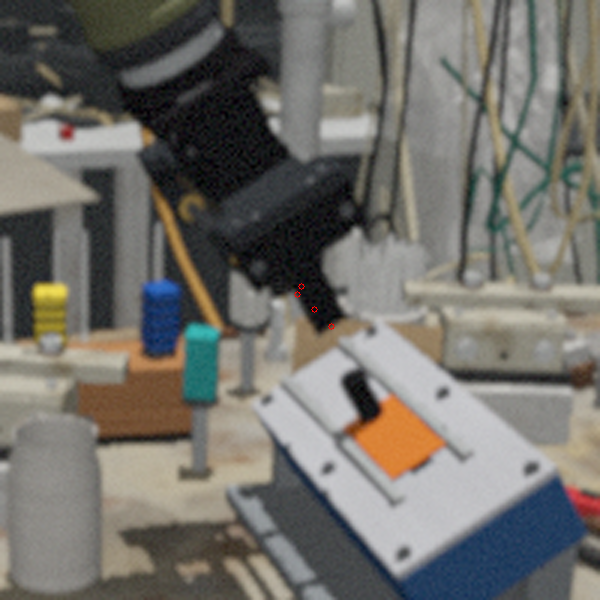

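```bash
cat > fing.py <<'E'
import sys
from h import *
tag=sys.argv[1]
st={}
for n_ in('top','side'):
    st[n_]=cur(); grab(n_,n_+tag); show()
for t in('top','side'):
    p,R,s=st[t]; w=s['grip_width']/2
    c=Cam(t+tag); k=4
    g=p+.164*R[:,0]; u=c.proj(g)[0]; x0,y0=int(u[0])-70,int(u[1])-70
    im=cv2.resize(c.p[y0:y0+140,x0:x0+140,::-1],None,fx=k,fy=k,interpolation=cv2.INTER_CUBIC)
    for q in(g+w*R[:,1]+.018*R[:,0],g-w*R[:,1]+.018*R[:,0],g,g+(w+.015)*R[:,1],g-(w+.015)*R[:,1]):
        a=(c.proj(q)[0]-[x0,y0]+.5)*k; cv2.circle(im,(int(a[0]),int(a[1])),3,(0,0,255),1)
    cv2.imwrite('pics/%s_f.png'%(t+tag),im)
E
python3 fing.py 2
```

```text
t 1.92 tcp [ 0.4782 -0.0914  0.3379] grasp [ 0.5599 -0.0927  0.1958] plate [-0.0011  0.0332  0.112 ] F [0.86 0.83 0.41] Fp [ 0.94  0.84 -0.07] w 0.0598 q [-0.47 -0.22  0.57  2.17  0.11  0.64  1.61] tilt err [-0.002 -0.002  0.006]
t 1.97 tcp [ 0.4783 -0.089   0.3382] grasp [ 0.56   -0.0901  0.196 ] plate [-0.0009  0.0359  0.1122] F [ 0.57 -0.49 -0.26] Fp [ 0.37 -0.48 -0.51] w 0.0601 q [-0.47 -0.22  0.57  2.17  0.11  0.64  1.61] tilt err [-0.002 -0.002  0.002]
```

View pics/top2_f.png

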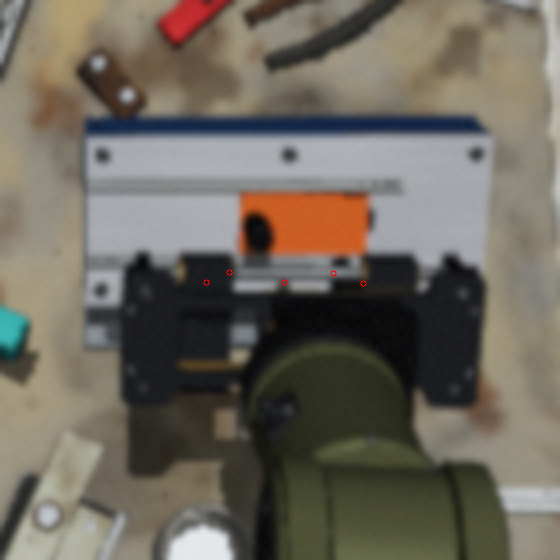

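View pics/side2_f.png

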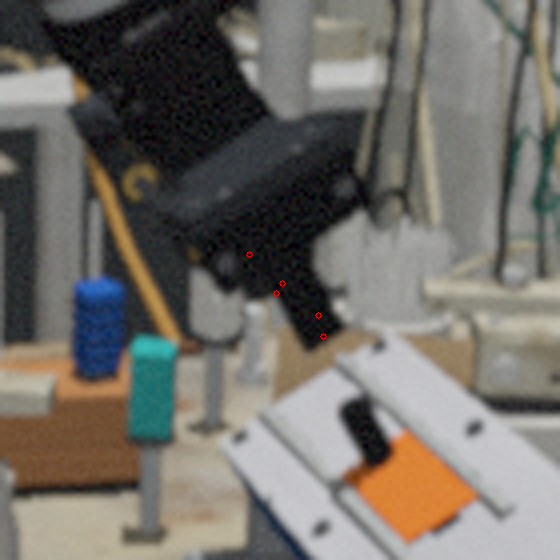

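Run:
```python
from h import *
c=Cam('top2'); x0,y0=270,150
im=np.clip(c.p[150:235,270:390,::-1].astype(float)*1.6+20,0,255).astype(np.uint8)
cv2.imwrite('pics/z.png',cv2.resize(im,None,fx=6,fy=6,interpolation=cv2.INTER_CUBIC))
p,R,s=cur()
t=((c.P-(p))@R)  # tool coords
np.set_printoptions(linewidth=200,suppress=True)
for v in(192,195,198,201): print(v,[(u,(t[v,u]*1000).round().astype(int).tolist()) for u in range(300,366,3)])
```

```text
192 [(300, [383, 122, -20]), (303, [383, 113, -20]), (306, [381, 105, -19]), (309, [275, 100, 13]), (312, [278, 92, 12]), (315, [277, 85, 12]), (318, [281, 77, 11]), (321, [277, 70, 12]), (324, [271, 63, 14]), (327, [276, 55, 12]), (330, [278, 47, 12]), (333, [273, 40, 13]), (336, [278, 32, 12]), (339, [273, 25, 13]), (342, [276, 18, 12]), (345, [278, 10, 12]), (348, [270, 3, 14]), (351, [272, -4, 14]), (354, [274, -12, 13]), (357, [276, -20, 12]), (360, [274, -27, 13]), (363, [271, -34, 14])]
195 [(300, [380, 122, -27]), (303, [373, 113, -25]), (306, [378, 105, -27]), (309, [278, 100, 4]), (312, [277, 92, 4]), (315, [278, 85, 4]), (318, [274, 77, 5]), (321, [275, 70, 5]), (324, [278, 62, 4]), (327, [278, 55, 4]), (330, [275, 47, 5]), (333, [278, 40, 4]), (336, [274, 33, 5]), (339, [278, 25, 4]), (342, [281, 17, 3]), (345, [276, 10, 5]), (348, [268, 3, 7]), (351, [263, -4, 8]), (354, [271, -12, 6]), (357, [270, -19, 6]), (360, [271, -27, 6]), (363, [275, -35, 5])]
198 [(300, [368, 122, -32]), (303, [373, 113, -34]), (306, [373, 105, -34]), (309, [275, 100, -3]), (312, [278, 92, -4]),
[... 187 characters left out ...]
, 25, -4]), (342, [276, 17, -3]), (345, [273, 10, -2]), (348, [246, 6, 6]), (351, [238, -1, 8]), (354, [270, -12, -2]), (357, [273, -20, -2]), (360, [274, -27, -3]), (363, [272, -35, -2])]
201 [(300, [368, 122, -40]), (303, [367, 113, -40]), (306, [369, 105, -41]), (309, [276, 100, -11]), (312, [272, 92, -10]), (315, [278, 85, -12]), (318, [274, 77, -11]), (321, [273, 70, -10]), (324, [273, 62, -10]), (327, [275, 55, -11]), (330, [274, 47, -11]), (333, [275, 40, -11]), (336, [272, 32, -10]), (339, [274, 25, -11]), (342, [280, 17, -13]), (345, [278, 9, -12]), (348, [238, 6, 1]), (351, [-907, 132, 368]), (354, [238, -8, 1]), (357, [269, -20, -9]), (360, [268, -27, -9]), (363, [273, -35, -10])]
```

View pics/z.png

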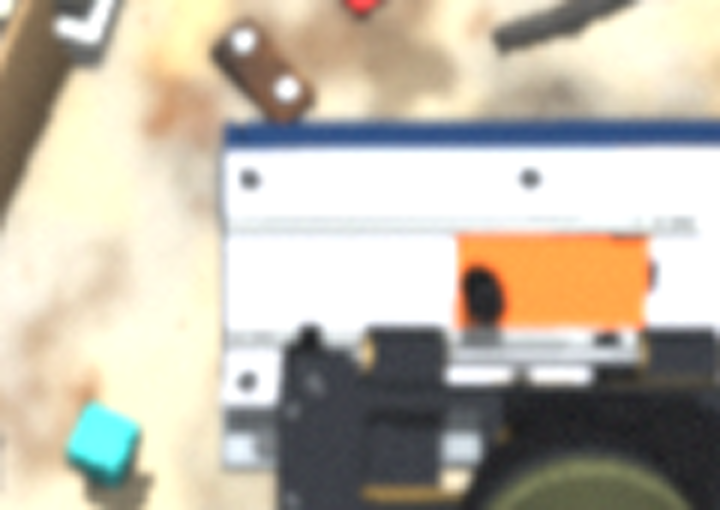

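Run:
```python
from h import *
c=Cam('top2'); p=np.array([.4782,-.0905,.338]); R=Rp
t=((c.P-(p))@R)
m=(t[...,0]>60)|True
m=(t[...,0]>.08)&(t[...,0]<.2)&(abs(t[...,1])<.08)&(abs(t[...,2])<.06)
v,u=np.nonzero(m); print(m.sum(),v.min(),v.max(),u.min(),u.max())
for r in range(v.min(),v.max()+1):
    print(r,[(int(a),(t[r,a]*1000).round().astype(int).tolist()) for a in u[v==r]][::2])
```

```text
675 204 239 321 396
204 [(321, [110, 80, 35]), (323, [112, 75, 35]), (332, [104, 56, 37]), (334, [110, 52, 35]), (336, [106, 48, 36]), (338, [106, 43, 36]), (340, [107, 39, 36]), (342, [109, 34, 36])]
205 [(322, [99, 78, 37]), (331, [102, 59, 36]), (333, [99, 54, 36]), (335, [99, 50, 37]), (337, [100, 46, 36]), (339, [98, 42, 37]), (341, [101, 37, 36]), (343, [102, 33, 35]), (377, [101, -40, 35]), (379, [104, -44, 34]), (381, [104, -49, 35]), (383, [100, -52, 36]), (385, [101, -57, 35]), (387, [104, -61, 35]), (389, [101, -65, 35])]
206 [(322, [92, 78, 37]), (331, [100, 59, 34]), (333, [95, 55, 36]), (335, [95, 51, 36]), (337, [93, 46, 36]), (339, [93, 42, 36]), (341, [94, 38, 36]), (343, [93, 34, 36]), (369, [181, -35, 7]), (371, [174, -38, 9]), (376, [108, -39, 31]), (378, [95, -41, 35]), (380, [95, -45, 35]), (382, [92, -49, 36]), (384, [96, -54, 35]), (386, [95, -58, 35]), (388, [94, -62, 36]), (390, [97, -67, 34])]
207 [(322, [87, 79, 36]), (331, [93, 59, 34]), (333, [92, 55, 34]), (336, [89, 49, 35]), (338, [87, 45, 36]), (340, [91, 40, 35]), (342, [88, 36, 36]), (344, [91, 32,
[... 5843 characters left out ...]
88, 54, -19]), (335, [91, 50, -20]), (337, [87, 46, -18]), (339, [88, 41, -19]), (341, [90, 37, -20]), (343, [88, 33, -19])]
232 [(331, [83, 59, -19]), (333, [87, 54, -21]), (335, [85, 50, -20]), (337, [87, 45, -21]), (339, [86, 41, -20]), (341, [82, 37, -19]), (343, [84, 33, -20]), (345, [86, 28, -21])]
233 [(333, [81, 54, -21]), (344, [83, 31, -22])]
234 []
235 []
236 []
237 []
238 [(331, [91, 58, -37]), (333, [92, 53, -37]), (335, [89, 49, -36]), (337, [90, 45, -36]), (339, [88, 41, -35]), (341, [92, 36, -37]), (343, [90, 32, -36])]
239 [(331, [91, 58, -39]), (333, [93, 53, -40]), (335, [88, 49, -38]), (337, [89, 45, -38]), (339, [87, 41, -37]), (341, [87, 36, -37]), (343, [86, 32, -37])]
```

apply_moves(increments=[{"xyz": [0.005,0,-0.0087],"rot": [0,0,0],"gripper": 0.06},{"xyz": [0.0075,0,-0.013],"rot": [0,0,0],"gripper": 0.06},{"xyz": [0.0075,0,-0.013],"rot": [0,0,0],"gripper": 0.06},{"xyz": [0.0075,0,-0.013],"rot": [0,0,0],"gripper": 0.06},{"xyz": [0.006,0,-0.0104],"rot": [0,0,0],"gripper": 0.06},{"xyz": [0.004,0,-0.0069],"rot": [0,0,0],"gripper": 0.06},{"xyz": [0.0025,0,-0.0043],"rot": [0,0,0],"gripper": 0.06},{"xyz": [0,0,0],"rot": [0,0,0],"gripper": 0.06}])

```text
time: 2.63
eef_pos: [0.5186, -0.0865, 0.268]
tool_rot: [0.001, 1.05, -0.009]
contact_force: [-0.2, 0.0, 0.7]
grip_width: 0.0597
```

```bash
python3 fing.py 3
```

```text
t 2.68 tcp [ 0.5186 -0.0869  0.2687] grasp [ 0.6004 -0.0877  0.1266] plate [-0.0006  0.0387  0.0319] F [ 0.55 -0.57 -0.67] Fp [ 0.15 -0.56 -0.86] w 0.0602 q [-0.53 -0.    0.67  2.17 -0.15  0.46  1.82] tilt err [-0.001 -0.001 -0.003]
t 2.73 tcp [ 0.5187 -0.0873  0.2693] grasp [ 0.6006 -0.0881  0.1272] plate [-0.0002  0.0384  0.0324] F [ 0.71 -0.49  0.3 ] Fp [ 0.77 -0.48 -0.09] w 0.0607 q [-0.53 -0.01  0.67  2.17 -0.15  0.46  1.82] tilt err [-0.001 -0.    -0.002]
```

View pics/side3_f.png

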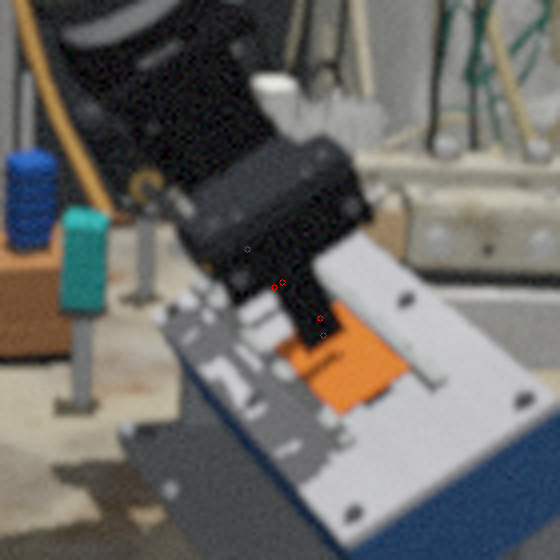

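View pics/top3_f.png

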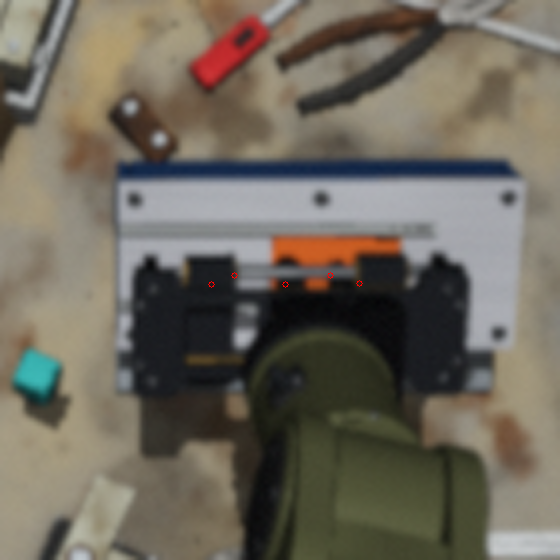

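apply_moves(increments=[{"xyz": [0,0,0],"rot": [0,0,0],"gripper": 0.03},{"xyz": [0,0,0],"rot": [0,0,0],"gripper": 0.02},{"xyz": [0,0,0],"rot": [0,0,0],"gripper": 0.014},{"xyz": [0,0,0],"rot": [0,0,0],"gripper": 0.012},{"xyz": [0,0,0],"rot": [0,0,0],"gripper": 0.012}])

```text
time: 3.15
eef_pos: [0.5186, -0.0883, 0.2698]
tool_rot: [0.003, 1.047, -0.011]
contact_force: [0.7, 0.2, -0.0]
grip_width: 0.0343
```

```bash
python3 -c "
from h import *
show()"
```

```text
t 3.15 tcp [ 0.5186 -0.0883  0.2698] grasp [ 0.6007 -0.0892  0.1278] plate [0.0002 0.0373 0.0328] F [ 0.71  0.23 -0.  ] Fp [ 0.61  0.24 -0.35] w 0.0343 q [-0.53 -0.01  0.67  2.17 -0.15  0.46  1.82] tilt err [-0.001  0.001 -0.001]
```

apply_moves(increments=[{"xyz": [0,0,0],"rot": [0,0,0],"gripper": 0.012},{"xyz": [0,0,0],"rot": [0,0,0],"gripper": 0.012},{"xyz": [0,0,0],"rot": [0,0,0],"gripper": 0.012},{"xyz": [0,0,0],"rot": [0,0,0],"gripper": 0.012},{"xyz": [0,0,0],"rot": [0,0,0],"gripper": 0.012}])

```text
time: 3.57
eef_pos: [0.5186, -0.0887, 0.2696]
tool_rot: [0.001, 1.047, -0.012]
contact_force: [-1.0, -1.8, 0.9]
grip_width: 0.0172
```

```bash
python3 -c "
from h import *
show()"
```

```text
t 3.57 tcp [ 0.5186 -0.0887  0.2696] grasp [ 0.6007 -0.0897  0.1276] plate [0.0001 0.0367 0.0326] F [-1.04 -1.79  0.87] Fp [-0.44 -1.81  1.27] w 0.0172 q [-0.52 -0.01  0.67  2.17 -0.15  0.46  1.82] tilt err [-0.001  0.    -0.   ]
```

apply_moves(increments=[{"xyz": [0.0001,0.004,0],"rot": [0,0,0],"gripper": 0.012},{"xyz": [0.0001,0.007,0],"rot": [0,0,0],"gripper": 0.012},{"xyz": [0.0001,0.008,0],"rot": [0,0,0],"gripper": 0.012},{"xyz": [0.0001,0.008,0],"rot": [0,0,0],"gripper": 0.012},{"xyz": [0.0001,0.008,0],"rot": [0,0,0],"gripper": 0.012},{"xyz": [0.0001,0.008,0],"rot": [0,0,0],"gripper": 0.012},{"xyz": [0.0001,0.008,0],"rot": [0,0,0],"gripper": 0.012},{"xyz": [0.0001,0.008,0],"rot": [0,0,0],"gripper": 0.012},{"xyz": [0.0001,0.007,0],"rot": [0,0,0],"gripper": 0.012},{"xyz": [0.0001,0.005,0],"rot": [0,0,0],"gripper": 0.012},{"xyz": [0.0001,0.003,0],"rot": [0,0,0],"gripper": 0.012},{"xyz": [0,0,0],"rot": [0,0,0],"gripper": 0.012},{"xyz": [0,0,0],"rot": [0,0,0],"gripper": 0.012}])

```text
time: 4.65
eef_pos: [0.5197, -0.0133, 0.2696]
tool_rot: [0.004, 1.047, -0.008]
contact_force: [-1.5, 2.4, 2.6]
grip_width: 0.0171
```

```bash
python3 -c "
from h import *
show()"
```

```text
t 4.65 tcp [ 0.5197 -0.0133  0.2696] grasp [ 0.6018 -0.0139  0.1276] plate [0.0002 0.1126 0.0326] F [-1.55  2.39  2.55] Fp [-0.09  2.37  3.  ] w 0.0171 q [-0.6  -0.02  0.57  2.18  0.07  0.46  1.48] tilt err [-0.002  0.    -0.002]
```

apply_moves(increments=[{"xyz": [0,0.002,0],"rot": [0,0,0],"gripper": 0.012},{"xyz": [0,0.002,0],"rot": [0,0,0],"gripper": 0.012},{"xyz": [0,0.002,0],"rot": [0,0,0],"gripper": 0.012},{"xyz": [0.0001,0.002,0],"rot": [0,0,0],"gripper": 0.012},{"xyz": [0,0.001,0],"rot": [0,0,0],"gripper": 0.012}])

```text
time: 5.07
eef_pos: [0.5199, -0.0062, 0.2696]
tool_rot: [-0.0, 1.047, -0.014]
contact_force: [-1.5, -7.4, 4.1]
grip_width: 0.0171
```

```bash
python3 -c "
from h import *
show()"
```

```text
t 5.07 tcp [ 0.5199 -0.0062  0.2696] grasp [ 0.6019 -0.0074  0.1275] plate [1.000e-04 1.191e-01 3.250e-02] F [-1.54 -7.39  4.05] Fp [ 0.78 -7.41  4.23] w 0.0171 q [-0.61 -0.02  0.56  2.18  0.09  0.46  1.44] tilt err [0.    0.    0.001]
```

apply_moves(increments=[{"xyz": [0,0.001,0],"rot": [0,0,0],"gripper": 0.012},{"xyz": [0,0.001,0],"rot": [0,0,0],"gripper": 0.012},{"xyz": [0,0.001,0],"rot": [0,0,0],"gripper": 0.012}])

```text
time: 5.32
eef_pos: [0.5199, -0.0056, 0.2695]
tool_rot: [-0.003, 1.047, -0.02]
contact_force: [-2.0, -12.2, 2.8]
grip_width: 0.0167
```

```bash
python3 -c "
from h import *
show()"
```

```text
t 5.32 tcp [ 0.5199 -0.0056  0.2695] grasp [ 0.6019 -0.0073  0.1275] plate [1.000e-04 1.192e-01 3.250e-02] F [ -2.   -12.16   2.8 ] Fp [ -0.19 -12.18   3.34] w 0.0167 q [-0.61 -0.02  0.56  2.18  0.1   0.46  1.42] tilt err [ 0.002 -0.     0.004]
```

apply_moves(increments=[{"xyz": [0,-0.001,0],"rot": [0,0,0],"gripper": 0.05},{"xyz": [0,-0.001,0],"rot": [0,0,0],"gripper": 0.05},{"xyz": [0,-0.001,0],"rot": [0,0,0],"gripper": 0.05},{"xyz": [0,0,0],"rot": [0,0,0],"gripper": 0.05},{"xyz": [0,0,0],"rot": [0,0,0],"gripper": 0.05},{"xyz": [0,0,0],"rot": [0,0,0],"gripper": 0.05},{"xyz": [-0.002,0,0.0035],"rot": [0,0,0],"gripper": 0.05},{"xyz": [-0.008,0,0.0139],"rot": [0,0,0],"gripper": 0.05},{"xyz": [-0.01,0,0.0173],"rot": [0,0,0],"gripper": 0.05},{"xyz": [-0.01,0,0.0173],"rot": [0,0,0],"gripper": 0.05},{"xyz": [-0.01,0,0.0173],"rot": [0,0,0],"gripper": 0.05}])

```text
time: 6.23
eef_pos: [0.4791, -0.0052, 0.3396]
tool_rot: [0.001, 1.047, -0.012]
contact_force: [0.0, 1.0, -0.2]
grip_width: 0.0497
```

Run:
```python
from h import *
show()
a=np.radians(14.8); ty=np.array([-np.sin(a),np.cos(a),0]); Rg=np.c_[[0,0,-1.],ty,np.cross([0,0,-1.],ty)]
goto(np.array([.5437,.149,.062+.040+.164+.1]),Rg)
grab('side','side4'); grab('top','top4'); c=Cam('side4')
cv2.imwrite('pics/s4.png',cv2.resize(c.p[150:330,220:430,::-1],None,fx=3.3,fy=3.3,interpolation=cv2.INTER_CUBIC))
c=Cam('top4')
cv2.imwrite('pics/t4.png',cv2.resize(c.p[140:260,230:430,::-1],None,fx=4,fy=4,interpolation=cv2.INTER_CUBIC))
```

```text
t 6.23 tcp [ 0.4791 -0.0052  0.3396] grasp [ 0.5611 -0.0062  0.1976] plate [-1.000e-04  1.198e-01  1.136e-01] F [ 0.05  1.01 -0.21] Fp [-0.08  1.01 -0.2 ] w 0.0497 q [-0.59 -0.23  0.48  2.18  0.26  0.65  1.3 ] tilt err [-0.001  0.    -0.001]
d [0.0646 0.1542 0.0264] rv [-0.0649  0.5212  0.2649]
```

View pics/s4.png

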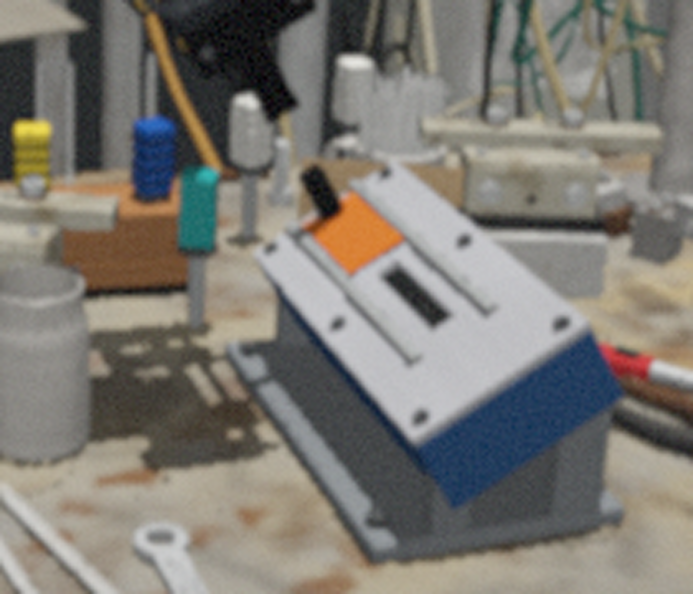

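View pics/t4.png

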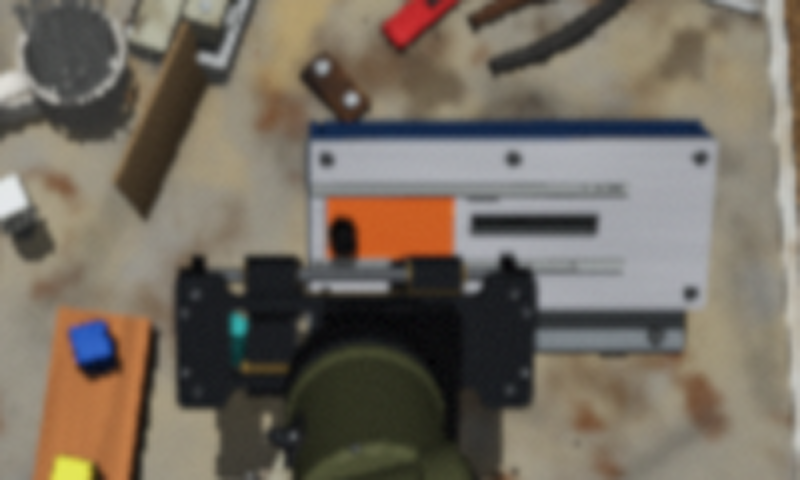

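Run:
```python
from h import *
for t in('top4','side4'):
    c=Cam(t); k=6
    u=c.proj(O)[0]; x0,y0=int(u[0])-26,int(u[1])-26
    g=cv2.resize(cv2.cvtColor(c.p,cv2.COLOR_RGB2GRAY)[y0:y0+52,x0:x0+52],None,fx=k,fy=k,interpolation=cv2.INTER_CUBIC)
    for th_ in(90,110):
        m=(g<th_).astype(np.uint8); nn,l,st,ce=cv2.connectedComponentsWithStats(m)
        # component nearest centre
        i=1+np.argmin(np.linalg.norm(ce[1:]-26*k,axis=1)+1e3*(st[1:,4]<600))
        cs,_=cv2.findContours((l==i).astype(np.uint8),cv2.RETR_EXTERNAL,cv2.CHAIN_APPROX_NONE); K=cs[0][:,0]
        Q=plate(np.array([c.onplane((a+.5)/k-.5+x0,(b+.5)/k-.5+y0,O,n) for a,b in K]))
        r=cv2.minAreaRect((Q[:,:2]*1000).astype(np.float32)); print(t,th_,st[i].tolist(),r)
# pin by tri
T=Cam('top0')
for tt in('top0','top4'):
    print(tt,[b for b in blobs(Cam(tt),108,125)[0] if 230<b[1][0]<270 and b[1][1]>200])
S=Cam('side0')
print([ (b[0],b[1],b[2]) for b in blobs(S,108,125)[0]][:2])
```

```text
top4 90 [66, 143, 188, 28, 5032] ((1.4458045959472656, 0.6405296325683594), (77.62960815429688, 11.758357048034668), 89.77638244628906)
top4 110 [64, 141, 192, 32, 5956] ((1.4397611618041992, 0.6667327880859375), (79.23770141601562, 13.507150650024414), 89.7752456665039)
side4 90 [113, 117, 112, 102, 4232] ((0.30200815200805664, -3.9912948608398438), (68.3853988647461, 11.094919204711914), 89.94342803955078)
side4 110 [111, 113, 117, 109, 4932] ((0.3225836753845215, -3.6690673828125), (71.03697967529297, 12.496010780334473), 89.97949981689453)
top0 [([248, 221, 10, 11, 85], [252.56, 225.61], [0.5431, 0.1486, 0.1164])]
top4 [([248, 221, 10, 11, 85], [252.62, 225.72], [0.5424, 0.1485, 0.1171])]
[([261, 185, 13, 24, 245], [266.38, 196.27], [0.5434, 0.1387, 0.0952]), ([376, 265, 11, 10, 24], [379.54, 268.54], [0.629, -0.2381, 0.0904])]
```

```bash
sed -i 's/^O=np.array(\[[^]]*\]);/O=np.array([.6164,-.1267,.0993])+.0009*xa-.0005*ya;/' h.py; grep -n '^O=' h.py
```

```text
30:O=np.array([.6164,-.1267,.0993])+.0009*xa-.0005*ya; A=np.c_[xa,ya,n]
```

apply_moves(increments=[{"xyz": [0.002,0.004,0.008],"rot": [-0.0054,0.0434,0.0221],"gripper": 0.056},{"xyz": [0.004,0.012,0.006],"rot": [-0.0054,0.0434,0.0221],"gripper": 0.056},{"xyz": [0.006,0.0152,0.006],"rot": [-0.0054,0.0434,0.0221],"gripper": 0.056},{"xyz": [0.006,0.0152,0.0064],"rot": [-0.0054,0.0434,0.0221],"gripper": 0.056},{"xyz": [0.006,0.0152,0],"rot": [-0.0054,0.0434,0.0221],"gripper": 0.056},{"xyz": [0.006,0.0152,0],"rot": [-0.0054,0.0434,0.0221],"gripper": 0.056},{"xyz": [0.006,0.0152,0],"rot": [-0.0054,0.0434,0.0221],"gripper": 0.056},{"xyz": [0.006,0.0152,0],"rot": [-0.0054,0.0434,0.0221],"gripper": 0.056},{"xyz": [0.006,0.0152,0],"rot": [-0.0054,0.0434,0.0221],"gripper": 0.056},{"xyz": [0.006,0.0152,0],"rot": [-0.0054,0.0434,0.0221],"gripper": 0.056},{"xyz": [0.006,0.01,0],"rot": [-0.0054,0.0434,0.0221],"gripper": 0.056},{"xyz": [0.0046,0.0056,0],"rot": [-0.0054,0.0434,0.0221],"gripper": 0.056},{"xyz": [0,0,0],"rot": [0,0,0],"gripper": 0.056}])

```text
time: 7.42
eef_pos: [0.5453, 0.15, 0.3637]
tool_rot: [-2.953, 1.569, -2.692]
contact_force: [0.2, -0.3, -0.8]
grip_width: 0.0559
```

Run:
```python
from h import *
show()
a=np.radians(14.8); ty=np.array([-np.sin(a),np.cos(a),0]); Rg=np.c_[[0,0,-1.],ty,np.cross([0,0,-1.],ty)]
goto(np.array([.5437,.148,.062+.040+.164]),Rg)
```

```text
t 7.42 tcp [0.5453 0.15   0.3637] grasp [0.545  0.1499 0.1997] plate [-0.0158  0.2761  0.1245] F [ 0.24 -0.3  -0.79] Fp [-0.18 -0.29 -0.81] w 0.0559 q [-0.72  0.17  0.46  1.74 -0.08  1.25  1.58] tilt err [ 0.066 -0.523 -0.268]
d [-0.0016 -0.002  -0.0977] rv [ 0.0009 -0.0019 -0.0029]
```

apply_moves(increments=[{"xyz": [-0.0005,-0.0005,-0.01],"rot": [0,0,0],"gripper": 0.056},{"xyz": [-0.0005,-0.0005,-0.016],"rot": [0,0,0],"gripper": 0.056},{"xyz": [-0.0002,-0.0005,-0.018],"rot": [0,0,0],"gripper": 0.056},{"xyz": [0,0,-0.018],"rot": [0,0,0],"gripper": 0.056},{"xyz": [0,0,-0.016],"rot": [0,0,0],"gripper": 0.056},{"xyz": [0,0,-0.012],"rot": [0,0,0],"gripper": 0.056},{"xyz": [0,0,-0.008],"rot": [0,0,0],"gripper": 0.056},{"xyz": [0,0,0],"rot": [0,0,0],"gripper": 0.056}])

```text
time: 8.08
eef_pos: [0.5422, 0.1458, 0.2652]
tool_rot: [-3.065, 1.568, -2.808]
contact_force: [-0.1, 1.0, 0.6]
grip_width: 0.0556
```

Run:
```python
from h import *
show()
a=np.radians(14.8); ty=np.array([-np.sin(a),np.cos(a),0]); Rg=np.c_[[0,0,-1.],ty,np.cross([0,0,-1.],ty)]
goto(np.array([.5437,.148,.062+.040+.164]),Rg)
c=grab('side','side5'); c=Cam('side5')
cv2.imwrite('pics/s5.png',cv2.resize(c.p[130:260,180:340,::-1],None,fx=4,fy=4,interpolation=cv2.INTER_CUBIC))
```

```text
t 8.08 tcp [0.5422 0.1458 0.2652] grasp [0.5419 0.1457 0.1012] plate [-0.0677  0.2718  0.0407] F [-0.14  0.95  0.59] Fp [0.17 0.95 0.59] w 0.0556 q [-0.7   0.26  0.45  1.85 -0.13  1.06  1.62] tilt err [ 0.064 -0.524 -0.265]
d [0.0015 0.0022 0.0008] rv [ 0.0008 -0.0023  0.0007]
```

View pics/s5.png

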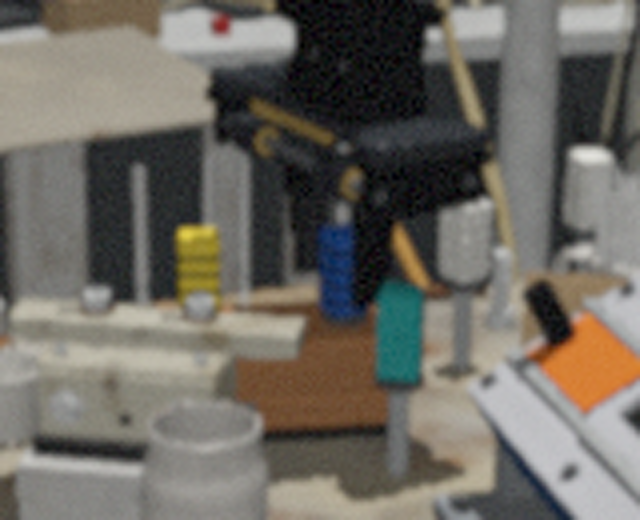

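apply_moves(increments=[{"xyz": [0.0012,0.0015,0.0005],"rot": [0,0,0],"gripper": 0.04},{"xyz": [0,0,0],"rot": [0,0,0],"gripper": 0.03},{"xyz": [0,0,0],"rot": [0,0,0],"gripper": 0.02},{"xyz": [0,0,0],"rot": [0,0,0],"gripper": 0.018},{"xyz": [0,0,0],"rot": [0,0,0],"gripper": 0.018},{"xyz": [0,0,0],"rot": [0,0,0],"gripper": 0.018},{"xyz": [0,0,0],"rot": [0,0,0],"gripper": 0.018},{"xyz": [0,0,0],"rot": [0,0,0],"gripper": 0.018},{"xyz": [0,0,0],"rot": [0,0,0],"gripper": 0.018}])

```text
time: 8.88
eef_pos: [0.5445, 0.148, 0.2679]
tool_rot: [0.655, 1.57, 0.913]
contact_force: [-0.3, -0.2, 1.1]
grip_width: 0.0235
```

Run:
```python
from h import *
show()
print(bot.state()['moment'])
```

```text
t 8.88 tcp [0.5445 0.148  0.2679] grasp [0.5446 0.1481 0.1039] plate [-0.064   0.2743  0.0418] F [-0.28 -0.15  1.13] Fp [ 0.32 -0.16  1.11] w 0.0235 q [-0.7   0.26  0.45  1.84 -0.13  1.07  1.62] tilt err [ 0.063 -0.521 -0.266]
[ 0.0417577   0.09401779 -0.03923161]
```

apply_moves(increments=[{"xyz": [0,0,0.003],"rot": [0,0,0],"gripper": 0.018},{"xyz": [0,0,0.008],"rot": [0,0,0],"gripper": 0.018},{"xyz": [0,0,0.012],"rot": [0,0,0],"gripper": 0.018},{"xyz": [0,0,0.014],"rot": [0,0,0],"gripper": 0.018},{"xyz": [0,0,0.014],"rot": [0,0,0],"gripper": 0.018},{"xyz": [0,0,0.016],"rot": [0,0,0],"gripper": 0.018},{"xyz": [0,0,0.018],"rot": [0,0,0],"gripper": 0.018},{"xyz": [0,0,0.018],"rot": [0,0,0],"gripper": 0.018},{"xyz": [0,0,0.018],"rot": [0,0,0],"gripper": 0.018},{"xyz": [0,0,0.014],"rot": [0,0,0],"gripper": 0.018},{"xyz": [0,0,0.008],"rot": [0,0,0],"gripper": 0.018},{"xyz": [0,0,0.002],"rot": [0,0,0],"gripper": 0.018},{"xyz": [0,0,0],"rot": [0,0,0],"gripper": 0.018}])

```text
time: 9.97
eef_pos: [0.5444, 0.1479, 0.4134]
tool_rot: [0.444, 1.569, 0.702]
contact_force: [-0.3, -0.1, -0.7]
grip_width: 0.0238
```

Run:
```python
from h import *
show(); print(O)
goto(world([0,-.031,.261+.03]),Rp)
```

```text
t 9.97 tcp [0.5444 0.1479 0.4134] grasp [0.5447 0.148  0.2494] plate [0.0088 0.2742 0.1677] F [-0.34 -0.07 -0.73] Fp [-0.66 -0.08 -0.46] w 0.0238 q [-0.73  0.14  0.46  1.67 -0.06  1.35  1.57] tilt err [ 0.063 -0.52  -0.266]
[ 0.6171726  -0.12721048  0.09975   ]
d [-0.0732 -0.3041 -0.0616] rv [ 0.0632 -0.5198 -0.2658]
```

apply_moves(increments=[{"xyz": [-0.0046,-0.008,0],"rot": [0.004,-0.0325,-0.0166],"gripper": 0.018},{"xyz": [-0.0046,-0.016,0],"rot": [0.004,-0.0325,-0.0166],"gripper": 0.018},{"xyz": [-0.0046,-0.021,0],"rot": [0.004,-0.0325,-0.0166],"gripper": 0.018},{"xyz": [-0.0046,-0.021,0],"rot": [0.004,-0.0325,-0.0166],"gripper": 0.018},{"xyz": [-0.0046,-0.021,0],"rot": [0.004,-0.0325,-0.0166],"gripper": 0.018},{"xyz": [-0.0046,-0.021,0],"rot": [0.004,-0.0325,-0.0166],"gripper": 0.018},{"xyz": [-0.0046,-0.021,0],"rot": [0.004,-0.0325,-0.0166],"gripper": 0.018},{"xyz": [-0.0046,-0.021,0],"rot": [0.004,-0.0325,-0.0166],"gripper": 0.018},{"xyz": [-0.0046,-0.021,-0.0077],"rot": [0.004,-0.0325,-0.0166],"gripper": 0.018},{"xyz": [-0.0046,-0.021,-0.0077],"rot": [0.004,-0.0325,-0.0166],"gripper": 0.018},{"xyz": [-0.0046,-0.021,-0.0077],"rot": [0.004,-0.0325,-0.0166],"gripper": 0.018},{"xyz": [-0.0046,-0.021,-0.0077],"rot": [0.004,-0.0325,-0.0166],"gripper": 0.018},{"xyz": [-0.0046,-0.021,-0.0077],"rot": [0.004,-0.0325,-0.0166],"gripper": 0.018},{"xyz": [-0.0046,-0.021,-0.0077],"rot": [0.004,-0.0325,-0.0166],"gripper": 0.018},{"xyz": [-0.0046,-0.018,-0.0077],"rot": [0.004,-0.0325,-0.0166],"gripper": 0.018},{"xyz": [-0.0046,-0.01,-0.0077],"rot": [0.004,-0.0325,-0.0166],"gripper": 0.018},{"xyz": [0,0,0],"rot": [0,0,0],"gripper": 0.018},{"xyz": [0,0,0],"rot": [0,0,0],"gripper": 0.018},{"xyz": [0,0,0],"rot": [0,0,0],"gripper": 0.018}])

```text
time: 11.55
eef_pos: [0.471, -0.155, 0.3511]
tool_rot: [0.001, 1.049, -0.011]
contact_force: [-0.2, 0.3, -0.4]
grip_width: 0.0238
```

```bash
cat > pin.py <<'E'
import sys
from h import *
tag=sys.argv[1]; D=.261
st={}
for n_ in('side','top'):
    st[n_]=cur(); grab(n_,n_+tag)
show()
p,R,s=cur(); print('tip plate',plate(p+D*R[:,0]).round(4))
for t in('top','side'):
    p,R,s=st[t]; c=Cam(t+tag); k=6
    tip=p+D*R[:,0]; u=c.proj(tip)[0]; x0,y0=int(u[0])-50,int(u[1])-50
    im=cv2.resize(c.p[y0:y0+100,x0:x0+100,::-1],None,fx=k,fy=k,interpolation=cv2.INTER_CUBIC)
    def pt(X): a=(c.proj(X)[0]-[x0,y0]+.5)*k; return (int(a[0]),int(a[1]))
    cv2.line(im,pt(tip),pt(p+(D-.055)*R[:,0]),(0,0,255),1); cv2.circle(im,pt(tip),3,(0,0,255),1)
    P=[pt(world(q)) for q in[(-.0075,-.0395,0),(.0075,-.0395,0),(.0075,.0395,0),(-.0075,.0395,0)]]
    cv2.polylines(im,[np.array(P)],True,(0,255,0),1)
    cv2.imwrite('pics/%s_p.png'%(t+tag),im)
E
python3 pin.py 6
```

```text
t 11.65 tcp [ 0.4715 -0.1549  0.3515] grasp [ 0.5533 -0.1558  0.2094] plate [-1.000e-04 -2.950e-02  1.267e-01] F [-0.02  0.32 -0.74] Fp [-0.39  0.32 -0.63] w 0.0239 q [-0.51 -0.24  0.74  2.13  0.06  0.68  1.79] tilt err [ 0.    -0.001 -0.003]
tip plate [-0.0002 -0.0294  0.0297]
```

View pics/top6_p.png

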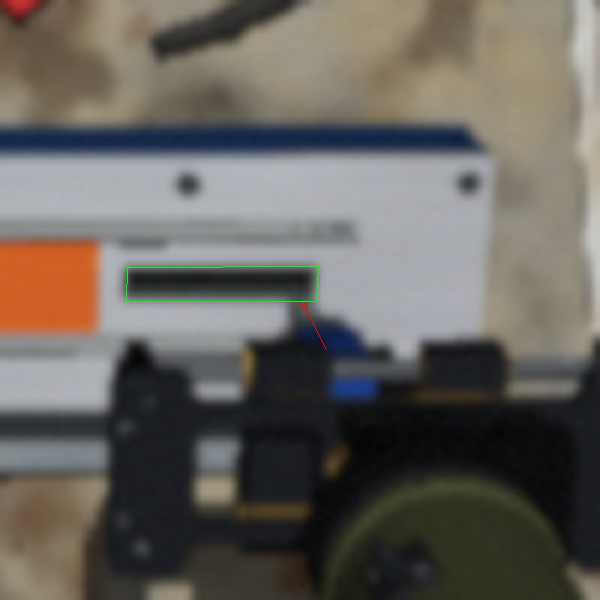

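View pics/side6_p.png

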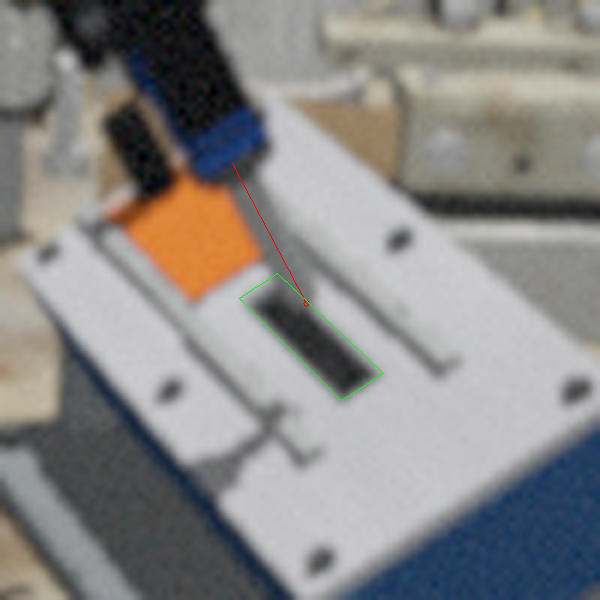

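apply_moves(increments=[{"xyz": [0.0025,-0.001,-0.0043],"rot": [0,0,0],"gripper": 0.018},{"xyz": [0.0025,0,-0.0043],"rot": [0,0,0],"gripper": 0.018},{"xyz": [0.0025,0,-0.0043],"rot": [0,0,0],"gripper": 0.018},{"xyz": [0.0025,0,-0.0043],"rot": [0,0,0],"gripper": 0.018},{"xyz": [0.0025,0,-0.0043],"rot": [0,0,0],"gripper": 0.018},{"xyz": [0.0015,0,-0.0026],"rot": [0,0,0],"gripper": 0.018},{"xyz": [0.0015,0,-0.0026],"rot": [0,0,0],"gripper": 0.018},{"xyz": [0.0015,0,-0.0026],"rot": [0,0,0],"gripper": 0.018}])

```text
time: 12.32
eef_pos: [0.488, -0.157, 0.3214]
tool_rot: [0.0, 1.048, -0.013]
contact_force: [-0.4, 0.9, -1.1]
grip_width: 0.024
```

```bash
cat >> h.py <<'E'
def tip():
    show(); p,R,s=cur(); print('TIP',(plate(p+.261*R[:,0])*1000).round(2),'Fp',(np.array(s['contact_force'])@A).round(1),'M',(np.array(s['moment'])@A).round(2))
E
python3 -c "
from h import *
tip()"
```

```text
t 12.32 tcp [ 0.488  -0.157   0.3214] grasp [ 0.5699 -0.158   0.1793] plate [-0.0008 -0.0315  0.0924] F [-0.37  0.95 -1.07] Fp [-0.87  0.94 -0.74] w 0.024 q [-0.56 -0.15  0.82  2.14 -0.04  0.6   1.88] tilt err [-0.    -0.001 -0.   ]
TIP [ -0.93 -31.42  -4.63] Fp [-0.9  0.9 -0.7] M [0.06 0.75 0.05]
```

apply_moves(increments=[{"xyz": [0.0018,0.0005,-0.0015],"rot": [0,0,0],"gripper": 0.018},{"xyz": [0.0015,0,-0.0026],"rot": [0,0,0],"gripper": 0.018},{"xyz": [0.0015,0,-0.0026],"rot": [0,0,0],"gripper": 0.018},{"xyz": [0.0015,0,-0.0026],"rot": [0,0,0],"gripper": 0.018},{"xyz": [0,0,0],"rot": [0,0,0],"gripper": 0.018}])

```text
time: 12.73
eef_pos: [0.4942, -0.1564, 0.3119]
tool_rot: [0.0, 1.049, -0.013]
contact_force: [0.4, -0.6, -1.4]
grip_width: 0.0236
```

```bash
python3 -c "
from h import *
tip()
import os"; python3 pin.py 7 | tail -1
```

```text
t 12.73 tcp [ 0.4942 -0.1564  0.3119] grasp [ 0.5759 -0.1575  0.1698] plate [-0.0004 -0.0308  0.0811] F [ 0.42 -0.6  -1.42] Fp [-0.34 -0.6  -1.44] w 0.0236 q [-0.57 -0.12  0.85  2.14 -0.09  0.58  1.92] tilt err [-0.    -0.002 -0.   ]
TIP [ -0.54 -30.78 -15.95] Fp [-0.3 -0.6 -1.4] M [0.02 0.81 0.  ]
tip plate [-0.0002 -0.0309 -0.0156]
```

View pics/side7_p.png

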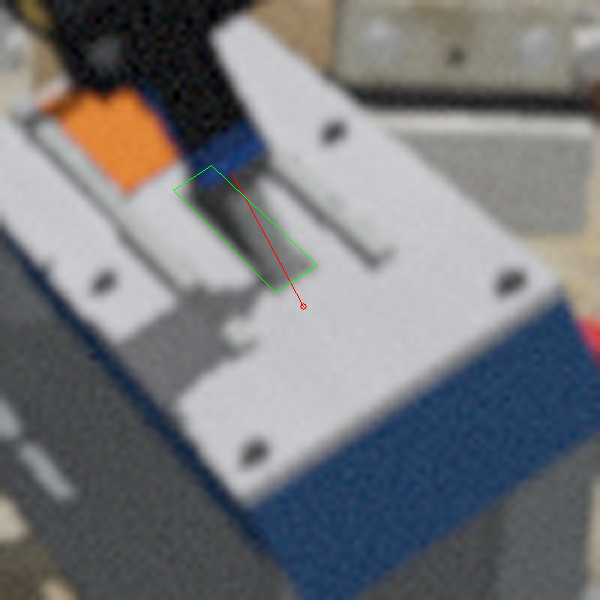

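apply_moves(increments=[{"xyz": [0.0008,0,-0.0013],"rot": [0,0,0],"gripper": 0.018},{"xyz": [0.0008,0,-0.0013],"rot": [0,0,0],"gripper": 0.018},{"xyz": [0.0008,0,-0.0013],"rot": [0,0,0],"gripper": 0.018},{"xyz": [0.0008,0,-0.0013],"rot": [0,0,0],"gripper": 0.018},{"xyz": [0.0008,0,-0.0013],"rot": [0,0,0],"gripper": 0.018},{"xyz": [0.0005,0,-0.0009],"rot": [0,0,0],"gripper": 0.018}])

```text
time: 13.33
eef_pos: [0.4989, -0.1568, 0.306]
tool_rot: [0.003, 1.048, -0.011]
contact_force: [-17.2, 1.5, 19.8]
grip_width: 0.0241
```

```bash
python3 -c "
from h import *
tip()"
```

```text
t 13.33 tcp [ 0.4989 -0.1568  0.306 ] grasp [ 0.5808 -0.1577  0.1639] plate [ 0.001  -0.031   0.0735] F [-17.23   1.55  19.83] Fp [-5.03  1.32 25.8 ] w 0.0241 q [-0.59 -0.09  0.87  2.13 -0.13  0.57  1.95] tilt err [-0.001 -0.    -0.   ]
TIP [  0.96 -30.87 -23.46] Fp [-5.   1.3 25.8] M [0.59 1.82 0.01]
```

apply_moves(increments=[{"xyz": [-0.0012,0,0.0005],"rot": [0,0,0],"gripper": 0.018},{"xyz": [0,0,0],"rot": [0,0,0],"gripper": 0.018}])

```text
time: 13.5
eef_pos: [0.4974, -0.1566, 0.3057]
tool_rot: [0.001, 1.048, -0.013]
contact_force: [-0.1, -0.3, -1.0]
grip_width: 0.0236
```

```bash
python3 -c "
from h import *
tip()"
```

```text
t 13.5 tcp [ 0.4974 -0.1566  0.3057] grasp [ 0.5793 -0.1577  0.1636] plate [-0.0005 -0.031   0.074 ] F [-0.09 -0.34 -1.02] Fp [-0.59 -0.34 -0.84] w 0.0236 q [-0.58 -0.1   0.87  2.14 -0.13  0.57  1.95] tilt err [-0.    -0.001 -0.   ]
TIP [ -0.52 -30.93 -22.98] Fp [-0.6 -0.3 -0.8] M [ 0.08  0.75 -0.03]
```

apply_moves(increments=[{"xyz": [0.0005,0,-0.0003],"rot": [0,0,0],"gripper": 0.018},{"xyz": [0,0.0025,0],"rot": [0,0,0],"gripper": 0.018},{"xyz": [0.0001,0.0025,0],"rot": [0,0,0],"gripper": 0.018}])

```text
time: 13.75
eef_pos: [0.498, -0.1535, 0.3058]
tool_rot: [-0.003, 1.047, -0.019]
contact_force: [-3.6, -4.6, 4.0]
grip_width: 0.0238
```

```bash
python3 -c "
from h import *
tip()"
```

```text
t 13.75 tcp [ 0.498  -0.1535  0.3058] grasp [ 0.58   -0.1551  0.1638] plate [ 0.0002 -0.0283  0.0739] F [-3.62 -4.56  3.97] Fp [-1.09 -4.6   5.22] w 0.0238 q [-0.58 -0.1   0.86  2.14 -0.11  0.56  1.93] tilt err [0.002 0.    0.002]
TIP [  0.21 -28.59 -23.14] Fp [-1.1 -4.6  5.2] M [-1.34  1.04 -0.  ]
```

apply_moves(increments=[{"xyz": [0,0.0017,0],"rot": [0,0,0],"gripper": 0.018},{"xyz": [0.0001,0.0017,0],"rot": [0,0,0],"gripper": 0.018},{"xyz": [0,0.0017,0],"rot": [0,0,0],"gripper": 0.018}])

```text
time: 14.0
eef_pos: [0.4983, -0.1483, 0.306]
tool_rot: [-0.003, 1.046, -0.018]
contact_force: [-2.4, -4.6, 4.0]
grip_width: 0.024
```

```bash
python3 -c "
from h import *
tip()"
```

```text
t 14.0 tcp [ 0.4983 -0.1483  0.306 ] grasp [ 0.5805 -0.1499  0.164 ] plate [ 0.0006 -0.0231  0.0739] F [-2.41 -4.6   3.97] Fp [-0.05 -4.64  4.61] w 0.024 q [-0.58 -0.1   0.84  2.14 -0.1   0.56  1.9 ] tilt err [0.002 0.001 0.002]
TIP [  0.72 -23.37 -23.14] Fp [-0.  -4.6  4.6] M [-1.13  0.77 -0.02]
```

apply_moves(increments=[{"xyz": [0,0.0017,-0.0001],"rot": [0,0,0],"gripper": 0.018},{"xyz": [0,0.0017,0],"rot": [0,0,0],"gripper": 0.018},{"xyz": [0,0.0017,0],"rot": [0,0,0],"gripper": 0.018}])

```text
time: 14.25
eef_pos: [0.4984, -0.1432, 0.306]
tool_rot: [-0.003, 1.046, -0.018]
contact_force: [-3.5, -4.4, 3.3]
grip_width: 0.0242
```

apply_moves(increments=[{"xyz": [0,0.0017,0],"rot": [0,0,0],"gripper": 0.018},{"xyz": [0,0.0017,0],"rot": [0,0,0],"gripper": 0.018},{"xyz": [0,0.0017,0],"rot": [0,0,0],"gripper": 0.018}])

```text
time: 14.5
eef_pos: [0.4984, -0.1379, 0.3059]
tool_rot: [-0.002, 1.046, -0.018]
contact_force: [-3.0, -3.7, 4.4]
grip_width: 0.0234
```

```bash
python3 -c "
from h import *
tip()"
```

```text
t 14.5 tcp [ 0.4984 -0.1379  0.3059] grasp [ 0.5806 -0.1393  0.164 ] plate [ 0.0006 -0.0126  0.0739] F [-2.97 -3.69  4.4 ] Fp [-0.33 -3.73  5.27] w 0.0234 q [-0.58 -0.11  0.82  2.15 -0.07  0.56  1.86] tilt err [0.001 0.001 0.002]
TIP [  0.75 -12.81 -23.14] Fp [-0.3 -3.7  5.3] M [-1.27  0.71 -0.  ]
```

apply_moves(increments=[{"xyz": [0,0.0017,0],"rot": [0,0,0],"gripper": 0.018},{"xyz": [0,0.0017,0],"rot": [0,0,0],"gripper": 0.018},{"xyz": [0,0.0017,0],"rot": [0,0,0],"gripper": 0.018}])

```text
time: 14.75
eef_pos: [0.4985, -0.1325, 0.3059]
tool_rot: [-0.002, 1.046, -0.017]
contact_force: [-3.1, -3.6, 3.8]
grip_width: 0.0239
```

apply_moves(increments=[{"xyz": [0,0.0017,0],"rot": [0,0,0],"gripper": 0.018},{"xyz": [0,0.0017,0],"rot": [0,0,0],"gripper": 0.018},{"xyz": [0,0.0017,0],"rot": [0,0,0],"gripper": 0.018}])

```text
time: 15.0
eef_pos: [0.4984, -0.1273, 0.3058]
tool_rot: [-0.002, 1.046, -0.016]
contact_force: [-2.9, -4.9, 4.2]
grip_width: 0.0238
```

```bash
python3 -c "
from h import *
tip()"
```

```text
t 15.0 tcp [ 0.4984 -0.1273  0.3058] grasp [ 0.5806 -0.1287  0.1639] plate [ 0.0004 -0.002   0.0738] F [-2.94 -4.91  4.19] Fp [-0.39 -4.95  5.07] w 0.0238 q [-0.58 -0.12  0.79  2.16 -0.04  0.56  1.81] tilt err [0.001 0.001 0.001]
TIP [  0.5   -2.1  -23.16] Fp [-0.4 -5.   5.1] M [-1.24  0.69 -0.05]
```

apply_moves(increments=[{"xyz": [0,0.0017,0],"rot": [0,0,0],"gripper": 0.018},{"xyz": [0,0.0017,0],"rot": [0,0,0],"gripper": 0.018},{"xyz": [0,0.0017,0],"rot": [0,0,0],"gripper": 0.018}])

```text
time: 15.25
eef_pos: [0.4982, -0.1208, 0.3052]
tool_rot: [0.002, 1.048, -0.012]
contact_force: [-0.5, 0.1, -1.2]
grip_width: 0.0242
```

apply_moves(increments=[{"xyz": [0,0.0017,0],"rot": [0,0,0],"gripper": 0.018},{"xyz": [0,0.0017,0],"rot": [0,0,0],"gripper": 0.018},{"xyz": [0,0.0017,0],"rot": [0,0,0],"gripper": 0.018}])

```text
time: 15.5
eef_pos: [0.4978, -0.1146, 0.3045]
tool_rot: [0.002, 1.05, -0.01]
contact_force: [-0.1, 0.3, -0.0]
grip_width: 0.0234
```

```bash
python3 -c "
from h import *
tip()"
```

```text
t 15.5 tcp [ 0.4978 -0.1146  0.3045] grasp [ 0.5795 -0.1154  0.1623] plate [-0.0015  0.0113  0.0731] F [-0.12  0.31 -0.02] Fp [-0.12  0.31  0.04] w 0.0234 q [-0.58 -0.12  0.76  2.16 -0.02  0.55  1.77] tilt err [-0.001 -0.002 -0.002]
TIP [ -1.72  11.42 -23.93] Fp [-0.1  0.3  0. ] M [ 0.02  0.74 -0.05]
```

apply_moves(increments=[{"xyz": [0.0006,-0.0015,0.0004],"rot": [0,0,0],"gripper": 0.018},{"xyz": [0.0006,-0.0015,0.0004],"rot": [0,0,0],"gripper": 0.018},{"xyz": [0.0008,0,-0.0013],"rot": [0,0,0],"gripper": 0.018},{"xyz": [0.0008,0,-0.0013],"rot": [0,0,0],"gripper": 0.018},{"xyz": [0,0,0],"rot": [0,0,0],"gripper": 0.018}])

```text
time: 15.92
eef_pos: [0.5009, -0.1189, 0.303]
tool_rot: [0.001, 1.049, -0.013]
contact_force: [0.9, -0.1, -1.0]
grip_width: 0.0239
```

```bash
python3 -c "
from h import *
tip()"
```

```text
t 15.92 tcp [ 0.5009 -0.1189  0.303 ] grasp [ 0.5827 -0.12    0.1609] plate [0.0007 0.0068 0.0702] F [ 0.89 -0.05 -1.05] Fp [ 0.24 -0.04 -1.35] w 0.0239 q [-0.59 -0.11  0.78  2.16 -0.04  0.55  1.8 ] tilt err [-0.    -0.001 -0.   ]
TIP [  0.53   6.8  -26.78] Fp [ 0.2 -0.  -1.3] M [0.05 0.71 0.02]
```

apply_moves(increments=[{"xyz": [0.0006,0.0005,-0.0011],"rot": [0,0,0],"gripper": 0.018},{"xyz": [0.0007,0,-0.0013],"rot": [0,0,0],"gripper": 0.018},{"xyz": [0.0007,0,-0.0013],"rot": [0,0,0],"gripper": 0.018},{"xyz": [0,0,0],"rot": [0,0,0],"gripper": 0.018}])

```text
time: 16.25
eef_pos: [0.503, -0.1183, 0.2994]
tool_rot: [0.0, 1.048, -0.013]
contact_force: [0.1, -0.3, -0.1]
grip_width: 0.0236
```

```bash
python3 -c "
from h import *
tip()"
```

```text
t 16.25 tcp [ 0.503  -0.1183  0.2994] grasp [ 0.5848 -0.1194  0.1573] plate [0.0007 0.0074 0.0661] F [ 0.06 -0.28 -0.11] Fp [ 0.   -0.28 -0.13] w 0.0236 q [-0.59 -0.1   0.79  2.16 -0.06  0.54  1.81] tilt err [-0.    -0.001 -0.   ]
TIP [  0.57   7.46 -30.92] Fp [ 0.  -0.3 -0.1] M [ 0.02  0.73 -0.06]
```

apply_moves(increments=[{"xyz": [0.0012,0,-0.0022],"rot": [0,0,0],"gripper": 0.018},{"xyz": [0.0012,0,-0.0022],"rot": [0,0,0],"gripper": 0.018},{"xyz": [0.0012,0,-0.0022],"rot": [0,0,0],"gripper": 0.018},{"xyz": [0.0012,0,-0.0022],"rot": [0,0,0],"gripper": 0.018},{"xyz": [0,0,0],"rot": [0,0,0],"gripper": 0.018}])

```text
time: 16.67
eef_pos: [0.5078, -0.1182, 0.2904]
tool_rot: [0.0, 1.049, -0.013]
contact_force: [-0.5, 0.1, -0.6]
grip_width: 0.0234
```

```bash
python3 -c "
from h import *
tip()"
```

```text
t 16.67 tcp [ 0.5078 -0.1182  0.2904] grasp [ 0.5896 -0.1193  0.1483] plate [0.0003 0.0075 0.0558] F [-0.46  0.09 -0.59] Fp [-0.7   0.08 -0.28] w 0.0234 q [-0.6  -0.07  0.81  2.16 -0.11  0.52  1.85] tilt err [-0.    -0.001 -0.   ]
TIP [  0.16   7.53 -41.17] Fp [-0.7  0.1 -0.3] M [ 0.05  0.73 -0.  ]
```

Free fit, no side load. Push on toward -55 mm, x correction +0.3 mm.

apply_moves(increments=[{"xyz": [0.0014,0,-0.002],"rot": [0,0,0],"gripper": 0.018},{"xyz": [0.0013,0,-0.0021],"rot": [0,0,0],"gripper": 0.018},{"xyz": [0.0012,0,-0.0021],"rot": [0,0,0],"gripper": 0.018},{"xyz": [0.0012,0,-0.0021],"rot": [0,0,0],"gripper": 0.018},{"xyz": [0.0006,0,-0.001],"rot": [0,0,0],"gripper": 0.018},{"xyz": [0.0005,0,-0.0009],"rot": [0,0,0],"gripper": 0.018}])

```text
time: 17.17
eef_pos: [0.514, -0.1183, 0.2805]
tool_rot: [0.0, 1.048, -0.013]
contact_force: [-0.0, 0.2, -1.6]
grip_width: 0.024
```

```bash
python3 -c "
from h import *
tip()"
```

```text
t 17.17 tcp [ 0.514  -0.1183  0.2805] grasp [ 0.5958 -0.1194  0.1384] plate [0.0007 0.0075 0.0442] F [-0.04  0.17 -1.57] Fp [-0.82  0.17 -1.34] w 0.024 q [-0.61 -0.03  0.82  2.15 -0.17  0.5   1.91] tilt err [-0.    -0.001 -0.   ]
TIP [  0.64   7.56 -52.84] Fp [-0.8  0.2 -1.3] M [ 0.03  0.86 -0.02]
```

apply_moves(increments=[{"xyz": [0.0004,0,-0.0009],"rot": [0,0,0],"gripper": 0.018},{"xyz": [0.0004,0,-0.0009],"rot": [0,0,0],"gripper": 0.018},{"xyz": [0.0003,0,-0.0005],"rot": [0,0,0],"gripper": 0.018}])

```text
time: 17.42
eef_pos: [0.515, -0.1184, 0.2785]
tool_rot: [0.001, 1.048, -0.012]
contact_force: [-10.3, 1.1, 10.5]
grip_width: 0.0236
```

```bash
python3 -c "
from h import *
tip()"
```

```text
t 17.42 tcp [ 0.515  -0.1184  0.2785] grasp [ 0.5969 -0.1195  0.1364] plate [0.0006 0.0075 0.0419] F [-10.3    1.09  10.5 ] Fp [-3.68  0.95 14.25] w 0.0236 q [-0.61 -0.02  0.83  2.15 -0.19  0.49  1.92] tilt err [-0.001 -0.001 -0.   ]
TIP [  0.55   7.55 -55.1 ] Fp [-3.7  1.  14.3] M [ 0.15  1.4  -0.05]
```

apply_moves(increments=[{"xyz": [0.0001,0,-0.0003],"rot": [0,0,0],"gripper": 0.018},{"xyz": [0,0,0],"rot": [0,0,0],"gripper": 0.018},{"xyz": [-0.0003,0,0.0005],"rot": [0,0,0],"gripper": 0.018},{"xyz": [0,0,0],"rot": [0,0,0],"gripper": 0.03},{"xyz": [0,0,0],"rot": [0,0,0],"gripper": 0.05},{"xyz": [0,0,0],"rot": [0,0,0],"gripper": 0.05},{"xyz": [0,0,0],"rot": [0,0,0],"gripper": 0.05},{"xyz": [0,0,0],"rot": [0,0,0],"gripper": 0.05},{"xyz": [0,0,0],"rot": [0,0,0],"gripper": 0.05},{"xyz": [0,0,0],"rot": [0,0,0],"gripper": 0.05}])

```text
time: 18.25
eef_pos: [0.5149, -0.1184, 0.2786]
tool_rot: [0.001, 1.048, -0.013]
contact_force: [0.1, -1.0, 0.1]
grip_width: 0.0494
```

```bash
python3 -c "
from h import *
tip()"
```

```text
t 18.25 tcp [ 0.5149 -0.1184  0.2786] grasp [ 0.5967 -0.1194  0.1365] plate [0.0006 0.0075 0.0421] F [ 0.09 -1.03  0.09] Fp [ 0.13 -1.03  0.03] w 0.0494 q [-0.61 -0.02  0.83  2.15 -0.19  0.49  1.92] tilt err [-0.    -0.001 -0.   ]
TIP [  0.52   7.59 -54.9 ] Fp [ 0.1 -1.   0. ] M [0.02 0.6  0.02]
```

Released; retract along the normal and then up clear.

apply_moves(increments=[{"xyz": [-0.002,0,0.0035],"rot": [0,0,0],"gripper": 0.05},{"xyz": [-0.005,0,0.0087],"rot": [0,0,0],"gripper": 0.05},{"xyz": [-0.0075,0,0.013],"rot": [0,0,0],"gripper": 0.05},{"xyz": [-0.01,0,0.0173],"rot": [0,0,0],"gripper": 0.05},{"xyz": [-0.01,0,0.0173],"rot": [0,0,0],"gripper": 0.05},{"xyz": [-0.01,0,0.0173],"rot": [0,0,0],"gripper": 0.05},{"xyz": [-0.01,0,0.0173],"rot": [0,0,0],"gripper": 0.05},{"xyz": [-0.005,0,0.015],"rot": [0,0,0],"gripper": 0.05},{"xyz": [0,0.02,0.02],"rot": [0,0,0],"gripper": 0.05},{"xyz": [0,0.03,0.01],"rot": [0,0,0],"gripper": 0.05},{"xyz": [0,0.035,0],"rot": [0,0,0],"gripper": 0.05},{"xyz": [0,0.035,0],"rot": [0,0,0],"gripper": 0.05},{"xyz": [0,0.035,0],"rot": [0,0,0],"gripper": 0.05},{"xyz": [0,0.03,0],"rot": [0,0,0],"gripper": 0.05},{"xyz": [0,0.015,0],"rot": [0,0,0],"gripper": 0.05},{"xyz": [0,0,0],"rot": [0,0,0],"gripper": 0.05}])

```text
time: 19.58
eef_pos: [0.4548, 0.0856, 0.4185]
tool_rot: [-0.001, 1.047, -0.008]
contact_force: [-1.1, -0.7, 0.3]
grip_width: 0.0498
```

Run:
```python
from h import *
show(); grab('side','side9'); grab('top','top9'); 
c=Cam('side9')
cv2.imwrite('pics/s9.png',cv2.resize(c.p[150:330,220:430,::-1],None,fx=3.3,fy=3.3,interpolation=cv2.INTER_CUBIC))
q=plate(c.P); b=(c.hsv[...,0]>105)&(c.hsv[...,0]<128)&(c.hsv[...,1]>110)&(q[...,2]>.003)&(q[...,2]<.1)&(abs(q[...,1])<.06)&(abs(q[...,0])<.05)
print('side',b.sum(),np.percentile(q[b],[1,50,99],axis=0).round(4).tolist())
c=Cam('top9'); q=plate(c.P); b=(c.hsv[...,0]>105)&(c.hsv[...,0]<128)&(c.hsv[...,1]>110)&(q[...,2]>.003)&(q[...,2]<.1)&(abs(q[...,1])<.06)&(abs(q[...,0])<.05)
print('top',b.sum(),np.percentile(q[b],[1,50,99],axis=0).round(4).tolist() if b.any() else 0)
cv2.imwrite('pics/t9.png',cv2.resize(c.p[140:260,230:430,::-1],None,fx=4,fy=4,interpolation=cv2.INTER_CUBIC))
```

```text
t 19.58 tcp [0.4548 0.0856 0.4185] grasp [0.5369 0.0849 0.2765] plate [0.0164 0.211  0.1946] F [-1.08 -0.74  0.27] Fp [-0.79 -0.76  0.77] w 0.0498 q [-0.04 -0.27 -0.22  2.08  0.1   0.83  1.25] tilt err [ 0.     0.001 -0.006]
side 318 [[-0.0122, -0.0072, 0.0073], [-0.0014, -0.0038, 0.0371], [0.0091, 0.0138, 0.0564]]
top 151 [[-0.0106, -0.0014, 0.0088], [0.0052, 0.0107, 0.0535], [0.0119, 0.021, 0.0593]]
```

View pics/s9.png

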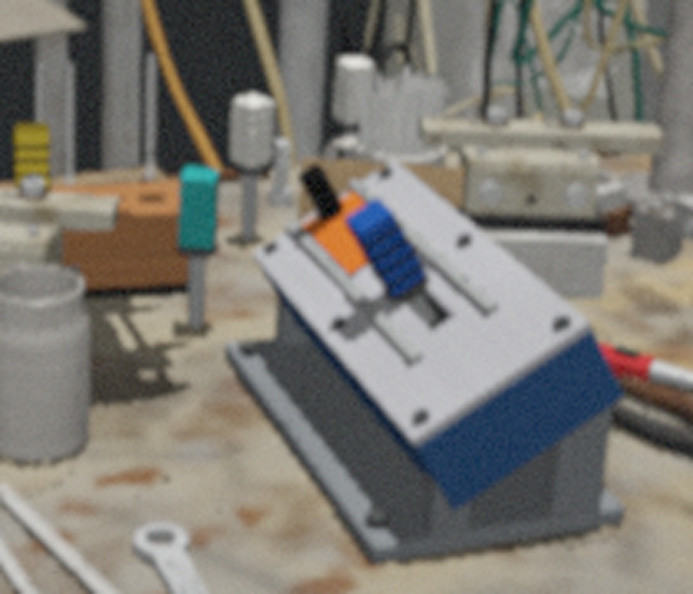

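View pics/top9.png

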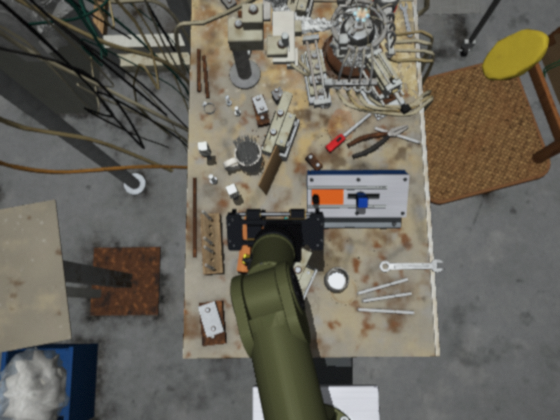

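The side view shows the blue pin standing square in the slot, with its handle around (385,245) in the crop. Its handle top is about 56 mm over the plate, so the collar is flush. The shutter is at its open end, with the knob at (320,190). In the top view the mug (247,155) and cup (336,281) are where they were, and the side view shows the yellow pin still in the stand.

```bash
python3 -c "
from h import *
show(); print(bot.hand_in())"
```

```text
t 19.68 tcp [0.4552 0.0816 0.4182] grasp [0.5371 0.0804 0.2761] plate [0.0164 0.2065 0.1941] F [ 0.5  -1.02 -0.69] Fp [ 0.1  -1.02 -0.85] w 0.05 q [-0.04 -0.27 -0.21  2.08  0.11  0.83  1.25] tilt err [ 0.001 -0.001 -0.001]
the job is handed in; nothing more can be done
None
```

The job is done and handed in at 19.7 s of the 64 s allowed. The shutter is fully open, and the blue pin is home in the carriage hole and let go.

- **Shutter:** I gripped the knob and slid it to its end stop (12 N there). The knob then sat within 1 mm of its full-open position.
- **Finding the hole:** I fed the tip through the slot until it touched the carriage face 23 mm down, then swept toward +y with about 5 N. The pin lost contact, and it went down freely at about plate y = +7.5 mm.
- **Seating:** Contact came at a tip depth of 55.1 mm with 14 N, which matches the collar landing on the plate. After release the handle top read about 56–59 mm above the plate; 56 mm is flush.
- **Last checks:** The shutter was still open and the arm clear, with no contact. The yellow pin was still in the stand, and the cup and mug had not moved by eye. The arm partly blocked the top view and I made no separate check of the melting pot, though nothing passed near it.
- **Disagreement:** The two cameras differed by about 4 mm in y. I settled it by contact with the shutter's end stop.
- **Highest force:** The most I read was about 26 N, at first touch on the carriage.

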